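Stow the sample cups as a nest and zero the use counter

TASK

The analyser run is over: stow the steel sample cups on the bench as one upright nest in the round grey dish, the widest first and then each next smaller one inside it, down to the smallest (four or five cups are there). When the nest is complete, roll the knurled thumbwheel of the use counter until 0 stands squarely in its window. Leave the flask, bottle and mouse alone.

Things in the scene. Friction and masses are not known exactly. Their poses are not given: they have to be found in the camera images.
- cup1: Plain open steel sample cup, straight round wall 2 mm thick, outer diameter 68 mm, inner 64 mm, height 50 mm, floor 4 mm thick, 60 to 150 g. It stands upright at the start. Origin: centre of its underside; z up through the mouth. The widest and lowest of the set, always present.
- cup2: Plain open steel sample cup, straight round wall 2 mm thick, outer diameter 58 mm, inner 54 mm, height 65 mm, floor 4 mm thick, 60 to 150 g. It stands upright at the start. Origin: centre of its underside; z up through the mouth. It may be absent. It fits with 3 mm of play all round in the next wider cup of the set, standing on that cup's floor; being taller, its rim then stands at least 19 mm above that cup's rim.
- cup3: Plain open steel sample cup, straight round wall 2 mm thick, outer diameter 48 mm, inner 44 mm, height 80 mm, floor 4 mm thick, 60 to 150 g. It stands upright at the start. Origin: centre of its underside; z up through the mouth. It may be absent. It fits with 3 mm of play all round in the next wider cup of the set, standing on that cup's floor; being taller, its rim then stands at least 19 mm above that cup's rim.
- cup4: Plain open steel sample cup, straight round wall 2 mm thick, outer diameter 38 mm, inner 34 mm, height 95 mm, floor 4 mm thick, 60 to 150 g. It stands upright at the start. Origin: centre of its underside; z up through the mouth. It may be absent. It fits with 3 mm of play all round in the next wider cup of the set, standing on that cup's floor; being taller, its rim then stands at least 19 mm above that cup's rim.
- cup5: Plain open steel sample cup, straight round wall 2 mm thick, outer diameter 28 mm, inner 24 mm, height 110 mm, floor 4 mm thick, 60 to 150 g. It stands upright at the start. Origin: centre of its underside; z up through the mouth. It may be absent. It fits with 3 mm of play all round in the next wider cup of the set, standing on that cup's floor; being taller, its rim then stands at least 19 mm above that cup's rim.
- dock: Fixed round grey storage dish, outer diameter 100 mm, for one nest of cups: floor 6 mm above the table, inner diameter 88 mm, lip 14 mm above the table. Origin: centre of its underside, on the table; z up.
- counter: Fixed use counter. Grey base 110 mm (its x) by 100 mm (its y, from -45 to +55 mm), 30 mm high; origin on the table under the wheel's middle, z up. A black knurled thumbwheel stands up through it, top 84 mm above the table. On the wheel's +y side a black round hood has a window on top showing one digit of a white drum fixed to the wheel.
- wheel_axle (a point): Centre of the thumbwheel (80 mm diameter, 14 mm thick), 44 mm above the table; axes as the counter's: y along the axle, z up; does not turn. The hood has 24 mm radius about the same axle, y from 9 to 42 mm; on the -y side a small plate (20 mm wide, top 47 mm above the table) stands 10 to 14 mm from the mid-plane.
- wheel (a joint): Thumbwheel angle, rad. Digit d is centred in the window at d x 0.628 (0 at angle 0). It grows as the wheel's top moves toward the counter's +x; to go down to 0 roll the top toward -x. Stops at -0.63 and 6.28. Stays where left (friction 0.02 N m, no detents). Roll it with a fingertip on the edge, or pinch its top across the 14 mm thickness and lead it round.
- dewar: Bystander: white insulated flask, 84 mm diameter, 150 mm high, side handle. Origin at the underside.
- bottle: Bystander: white plastic bottle, 60 mm diameter, 130 mm high. Origin at the underside.
- mouse: Bystander: white computer mouse, 100 by 58 mm, 30 mm high. Origin at the underside.
Mind the look-alikes: they are no part of the job. What is shaped like the cup5 but blue, green or turquoise is not meant.

How it is judged (in metres and radians):
On the way, in this order (a step that is already met when the one before it is completed fails the run):
1. cup1 (if present) stands in the dock and is released (z of cup1 in the frame of dock below 0.01 m and angle between cup1's own z axis and vertical below 0.12 rad and horizontal distance between cup1 and dock below 0.0125 m and contact force between cup1 and the fingers below 0.1 N and linear speed of cup1 below 0.03 m/s), for 0.2 s.
2. cup2 (if present) stands nested in the next wider cup in the dock and is released (z of cup2 in the frame of dock below 0.014 m and angle between cup2's own z axis and vertical below 0.12 rad and horizontal distance between cup2 and dock below 0.0145 m and horizontal distance between cup2 and cup1 below 0.005 m and contact force between cup2 and the fingers below 0.1 N and linear speed of cup2 below 0.03 m/s), for 0.2 s.
3. cup3 (if present) stands nested in the next wider cup in the dock and is released (z of cup3 in the frame of dock below 0.018 m and angle between cup3's own z axis and vertical below 0.12 rad and horizontal distance between cup3 and dock below 0.0195 m and horizontal distance between cup3 and cup1 below 0.01 m and horizontal distance between cup3 and cup2 below 0.005 m and contact force between cup3 and the fingers below 0.1 N and linear speed of cup3 below 0.03 m/s), for 0.2 s.
4. cup4 (if present) stands nested in the next wider cup in the dock and is released (z of cup4 in the frame of dock below 0.022 m and angle between cup4's own z axis and vertical below 0.12 rad and horizontal distance between cup4 and dock below 0.0245 m and horizontal distance between cup4 and cup1 below 0.015 m and horizontal distance between cup4 and cup2 below 0.01 m and horizontal distance between cup4 and cup3 below 0.005 m and contact force between cup4 and the fingers below 0.1 N and linear speed of cup4 below 0.03 m/s), for 0.2 s.
5. cup5 (if present) stands nested in the next wider cup in the dock and is released (z of cup5 in the frame of dock below 0.026 m and angle between cup5's own z axis and vertical below 0.12 rad and horizontal distance between cup5 and dock below 0.0295 m and horizontal distance between cup5 and cup1 below 0.02 m and horizontal distance between cup5 and cup2 below 0.015 m and horizontal distance between cup5 and cup3 below 0.01 m and horizontal distance between cup5 and cup4 below 0.005 m and contact force between cup5 and the fingers below 0.1 N and linear speed of cup5 below 0.03 m/s), for 0.2 s.
6. the counter wheel shows 0 and is still (value of joint wheel between -0.16 and 0.16 rad and velocity of joint wheel between -0.05 and 0.05 rad/s), for 0.2 s.
At the end, for the whole second after the job is handed in: All present cups stand upright (within 0.12 rad) and still in the dish, each inside every wider one and down on its floor (within about 4 mm, measured as if every wider cup were present), and the wheel is at rest within 0.16 rad of 0 (all of step 6 and z of cup1 in the frame of dock below 0.01 m and angle between each of cup1, cup2, cup3, cup4, cup5's own z axis and vertical below 0.12 rad and horizontal distance between cup1 and dock below 0.0125 m and linear speed of each of cup1, cup2, cup3, cup4, cup5 below 0.02 m/s and z of cup2 in the frame of dock below 0.014 m and horizontal distance between cup2 and dock below 0.0145 m and horizontal distance between cup2 and cup1 below 0.005 m and z of cup3 in the frame of dock below 0.018 m and horizontal distance between cup3 and dock below 0.0195 m and horizontal distance between cup3 and cup1 below 0.01 m and horizontal distance between cup3 and cup2 below 0.005 m and z of cup4 in the frame of dock below 0.022 m and horizontal distance between cup4 and dock below 0.0245 m and horizontal distance between cup4 and cup1 below 0.015 m and horizontal distance between cup4 and cup2 below 0.01 m and horizontal distance between cup4 and cup3 below 0.005 m and z of cup5 in the frame of dock below 0.026 m and horizontal distance between cup5 and dock below 0.0295 m and horizontal distance between cup5 and cup1 below 0.02 m and horizontal distance between cup5 and cup2 below 0.015 m and horizontal distance between cup5 and cup3 below 0.01 m and horizontal distance between cup5 and cup4 below 0.005 m); the robot touches nothing.
It fails at once if the dewar is pushed more than 4 cm or tipped (distance of dewar from where it was at the start of the episode above 0.04 m or angle between dewar's own z axis and vertical above 0.5 rad).
It fails at once if the bottle is pushed more than 4 cm or tipped (distance of bottle from where it was at the start of the episode above 0.04 m or angle between bottle's own z axis and vertical above 0.5 rad).
It fails at once if the mouse is pushed more than 4 cm or tipped (distance of mouse from where it was at the start of the episode above 0.04 m or angle between mouse's own z axis and vertical above 0.5 rad).
Of cup2, cup3, cup4, cup5 only 3 to 4 are there at a start; the rules pass over those that are not, and their reading is None.
At some moment in a run one of cup1, cup2, cup3 may be knocked a few centimetres aside while the robot is not near it.
It also fails if it takes over 210 s, if anything falls off the work surface, if the arm or the gripper's body presses on something with over 40 N, if the wrist force passes 120 N, or if a joint passes its speed limit or range.

ROBOT

A 6-joint arm with a two-finger parallel gripper is mounted at the origin on the work surface. World frame = base frame: x ahead of the robot, y to its left, z up, the work surface at z = 0. Lengths are in mm, angles in rad, forces in N, time in s.
With the tool pointing down it reaches from about 300 to 875 mm from the base axis. Payload 4.2 kg.
Tool frame: the origin (TCP) lies at the very end of the fingers, on their centre line; the grasp point (between the pads) lies 19 mm behind it (grip_point_offset is the z of the grasp point in the tool frame, in mm); z points along the fingers, y is the direction in which the jaws open and shut (so a half turn about z gives the same grasp; the last joint's range is limited). The gripper opens to 85 mm and grips with 20 to 120 N. Pads are 22 mm wide; open, the fingers measure 114 mm over their backs; the gripper's body (76 mm by 85 mm) begins 54 mm behind the grasp point. The pads swing forward as they close: fully open they stand 13 mm farther back than shut.
Start: joints at [1.295, 0.32, 1.565, -0, 1.257, -0.02], TCP at [145.488, 556.307, 207.538] pointing down, gripper open.
Joint ranges: [-3.11, 3.11], [-0.84, 2.01], [0.21, 2.61], [-1.34, 4.49], [0.05, 2.63], [-2.56, 2.56]. Speed limits (rad/s): [2.57, 2.57, 3.14, 3.14, 3.14, 3.14].

INTERFACE

Orientations are given as a 3x3 rotation matrix whose columns are the frame's x, y, z axes.
In Python, from station import * gives the robot as it stands.
- The arm moves only by the tool apply_moves, never from a script. Its arguments are lists of equal length, an entry for each row: "delta_pos": the shift along the tool's x, y, z in cm, a list of three; "twist": the turn about the tool's z in rad; "grip": the closure in counts, from 0 (fully open) to 255 (shut). A call has 1 to 10 rows; each row is the pose to reach, as a shift and turn from the pose commanded when the call began, along the tool's axes at that moment; what a row does not reach only later rows make up. A row lasts 1/10 s, in which the tool goes at most 50 mm and 8.59 degrees, less where a joint would pass 70% of its speed; a pose out of reach is approached as far as the arm can. A call with a gripper value outside its range is refused whole. The fingers move at their own pace and stop on an object; "grip_force" is the grip in N (left out, the last holds). Time passes only in rows, so rows that repeat a pose let the fingers close. It gives the time, the measured TCP pose, the force and the opening at its end, in the units of the state.
- observe(): the state, without advancing time (a new reading comes with each control period).
- get_image(name): name is "scene" or "top" or "wrist"; returns the picture (400x640x3 uint8, blue, green, red); there is no depth.
- camera_params(name): a dict with "fx", "fy", "cx", "cy" (pixels), "R" (3x3) and "t" (3): a world point X has camera coordinates R X + t. Camera axes: x right, y down, z forward; pixel columns grow to the right and rows downward; lengths in mm; the calibration is good to about 2 mm. A picture is of the moment at which its call begins: read the wrist's pose just before it. camera_params takes no time and is no camera call; for the wrist camera it gives the pose at the moment of the call.
- finish_job(): hands the job in, once; it reports no verdict.
Trained networks look in the newest picture that a camera, given by its name, has taken for a name from the list of things; names that differ only in an ending like _2 or _b are one class to them, and where a whole thing is asked for, a point or a joint stands for the part that bears it (a point fixed in the world has none). Each returns a list of dicts, best first, with "confidence" (0 to 1); they miss things now and then, are a little off and sometimes report something else, mostly with a low value. They report only what shows in the picture. A call takes as long as a camera call. They do not tell look-alikes from the thing itself.
- outline_of(camera, label): "mask" (400x640 bool, what is visible of it) and "extent" ([left, top, width, height] as shares, 0 to 1, of the picture: columns of its width, rows of its height, round what is visible of it).
- landmark_of(camera, label): "xy" ([column, row] as shares, 0 to 1, of the picture: columns of its width, rows of its height: a listed point, or the origin of a listed thing).
The state is a dict: "clock": time; "joint_positions": joint angles; "joint_velocities": joint speeds; "tau": joint torques, N m; "ee_pos": TCP position; "tcp_rot": TCP orientation; "force": force on the tool from outside, world axes, zero at the start; "wrist_torque": the same for the moment, N m; "gripper_width": finger opening in mm.
Only numpy, scipy, OpenCV 4.12 (cv2) and the standard library are available. Lean on these libraries where they do the work, as an engineer would, in place of code of your own. Each camera call takes 0.05 s, during which the arm holds its last target.

## Working session

There is one attempt and no reset: what is moved stays moved. The work goes in short steps, Python scripts to look and compute and a tool call to move; the robot and the scene stay as the last step left them, time stands still between calls to the robot, and variables do not carry over. Pictures are saved under pics/ and viewed, and the job is handed in when it is done.

Besides the shell and the picture viewer there is one more tool, called as name([rows], argument=value, ...), one row to a line, values as JSON. apply_moves: Moves the arm, as the interface text tells. Its arguments: {"type":"object","properties":{"delta_pos":{"type":"array","items":{"type":"array","items":{"type":"number"}}},"twist":{"type":"array","items":{"type":"number"}},"grip":{"type":"array","items":{"type":"number"}},"grip_force":{"type":"number"}},"required":["delta_pos","twist","grip"]}

```bash
mkdir -p pics; ls
cat > h.py <<'E'
from station import *
import numpy as np, cv2
def P(cam):
    c=camera_params(cam); K=np.array([[c['fx'],0,c['cx']],[0,c['fy'],c['cy']],[0,0,1]]); return K,np.array(c['R']),np.array(c['t'])
def ray(cam,uv,z):
    K,R,t=P(cam); o=-R.T@t; d=R.T@np.linalg.inv(K)@np.array([uv[0],uv[1],1.0]); return o+d*(z-o[2])/d[2]
def proj(cam,X):
    K,R,t=P(cam); p=K@(R@np.array(X,float)+t); return p[:2]/p[2]
E
python3 - <<'E'
from h import *
s=observe(); print(s)
for c in ['scene','top','wrist']:
    cv2.imwrite(f'pics/{c}0.png',get_image(c)); K,R,t=P(c); print(c,K[0,0],(-R.T@t).round(),R.round(2).tolist())
    for n in ['cup1','cup2','cup3','cup4','cup5','dock','counter','wheel_axle','dewar','bottle','mouse']:
        print(n,[(round(d['confidence'],2),(d['xy'][0]*640,d['xy'][1]*400)) for d in landmark_of(c,n)]) if c!='wrist' else 0
E
```

```text
pics
{'clock': 0.0, 'joint_positions': array([ 1.29499715e+00,  3.20279567e-01,  1.56572811e+00, -1.42009811e-05,
        1.25738315e+00, -2.00189592e-02]), 'joint_velocities': array([ 1.14287548e-03, -8.69632101e-04, -9.64511770e-04, -1.14319590e-03,
        4.35611288e-04, -1.80023762e-06]), 'tau': array([ 6.71830385e-04, -4.15528572e+01, -2.34161586e+01,  3.00966428e-05,
        8.31320998e-03,  7.44263872e-06]), 'ee_pos': array([145.34230848, 555.76938507, 206.67032694]), 'tcp_rot': array([[-9.67467301e-01,  2.52995640e-01, -4.76671822e-04],
       [ 2.52996088e-01,  9.67465748e-01, -1.73389224e-03],
       [ 2.24964854e-05, -1.79808015e-03, -9.99998383e-01]]), 'force': array([ 0.03974046,  0.07558993, -0.67682934]), 'wrist_torque': array([-0.00973308, -0.06016948, -0.02344027]), 'gripper_width': 85.31511408882801}
scene 388.6367208064048 [962. 333. 910.] [[-0.5, 0.87, -0.01], [0.76, 0.43, -0.5], [-0.42, -0.26, -0.87]]
cup1 [(0.88, (416.32, 218.4)), (0.87, (389.696, 228.79999999999998)), (0.85, (440.768, 208.07999999999998)), (0.72, (416.192, 195.0)), (0.69, (399.424, 263.8)), (0
[... 2407 characters left out ...]
73.69599999999997, 203.68)), (0.87, (199.296, 274.12)), (0.81, (230.72, 220.12)), (0.74, (251.52, 287.12)), (0.73, (210.496, 191.92000000000002)), (0.73, (214.4, 249.52)), (0.69, (229.82399999999998, 278.28)), (0.54, (264.512, 240.92))]
dock [(0.83, (355.32800000000003, 181.07999999999998))]
counter [(0.91, (433.92, 201.92000000000002))]
wheel_axle [(0.69, (439.68000000000006, 199.0))]
dewar [(0.59, (238.27200000000002, 126.2)), (0.28, (313.92, 121.92))]
bottle [(0.73, (403.2, 139.79999999999998)), (0.41, (173.31199999999998, 202.8))]
mouse [(0.72, (313.28, 122.0)), (0.7, (433.92, 200.0))]
wrist 317.686980369855 [ 78. 575. 374.] [[0.25, 0.97, -0.0], [0.93, -0.24, 0.27], [0.26, -0.07, -0.96]]
```

View pics/scene0.png

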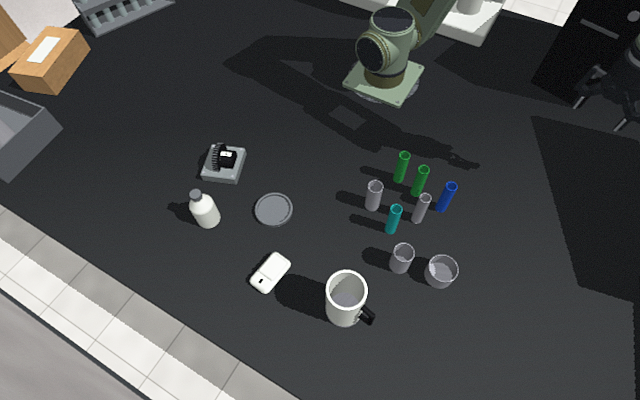

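View pics/top0.png

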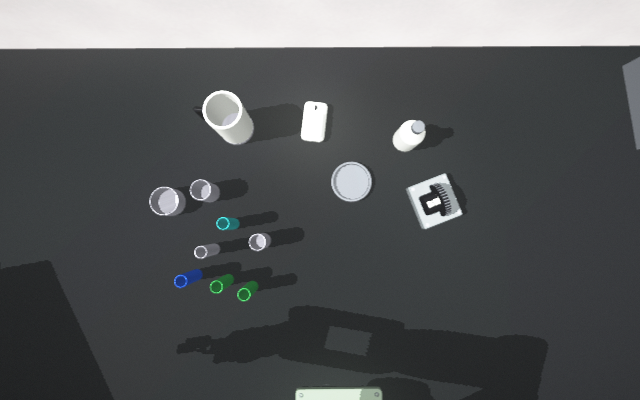

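View pics/wrist0.png

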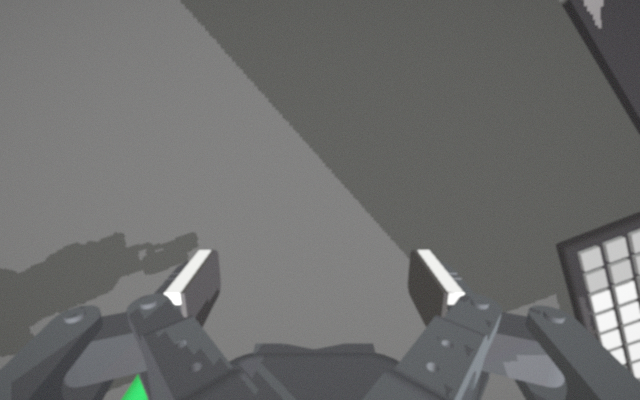

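The scene camera shows four steel cups at about (441,271), (402,258), (374,195) and (422,208). There are also look-alikes: two green, one blue and one turquoise. The dish is at (273,209) and the counter at (223,160). Next I'll work out which cup is which size.

Run:
```python
from h import *
a=cv2.imread('pics/scene0.png')[140:300,350:480]; b=cv2.imread('pics/top0.png')[90:310,140:310]
cv2.imwrite('pics/z1.png',cv2.resize(a,None,fx=3.6,fy=3.6,interpolation=2)); cv2.imwrite('pics/z2.png',cv2.resize(b,None,fx=2.7,fy=2.7,interpolation=2))
c=cv2.imread('pics/top0.png')[130:240,320:480];cv2.imwrite('pics/z3.png',cv2.resize(c,None,fx=5,fy=5,interpolation=2))
for n,us in [('dock',(355.3,181.1)),('counter',(433.9,201.9))]: print(n,ray('top',us,0))
print(ray('scene',(276.6,210.6),0),ray('scene',(221.7,165.1),0),'axle',ray('top',(439.7,199),44),ray('scene',(219.4,158.6),44))
print('bott',ray('scene',(207.6,221),0),'dewar',ray('scene',(343.8,310.3),0),'mouse',ray('scene',(266.9,274.4),0))
for n,D,H in [(1,66,50),(2,56,65),(3,46,80),(4,36,95),(5,26,110)]:
    for u in [(168,201),(201,190),(259,241),(205,252)]: # expected rim pixel sizes
        X=ray('top',u,H); print(n,u,X[:2].round(), 'diam px top',round(365.8*D/(910-H),1), 'scene base',proj('scene',[X[0],X[1],0]).round())
```

```text
dock [600.00054856 -49.10957885   0.        ]
counter [ 546.35443196 -244.64724996    0.        ]
[593.24865597 -30.7252686    0.        ] [ 545.75681349 -249.99227858    0.        ] axle [ 550.33177208 -244.16210033   44.        ] [ 551.37537201 -240.74902594   44.        ]
bott [ 709.39507101 -172.6717718     0.        ] dewar [738.6304597  251.09277378   0.        ] mouse [754.56862568  46.15132784   0.        ]
1 (168, 201) [550. 398.] diam px top 28.1 scene base [433. 273.]
1 (201, 190) [575. 321.] diam px top 28.1 scene base [400. 267.]
1 (259, 241) [455. 184.] diam px top 28.1 scene base [372. 206.]
1 (205, 252) [430. 309.] diam px top 28.1 scene base [419. 219.]
2 (168, 201) [549. 392.] diam px top 24.2 scene base [431. 271.]
2 (201, 190) [574. 316.] diam px top 24.2 scene base [399. 265.]
2 (259, 241) [455. 182.] diam px top 24.2 scene base [371. 205.]
2 (205, 252) [431. 305.] diam px top 24.2 scene base [417. 219.]
3 (168, 201) [548. 386.] diam px top 20.3 scene base [429. 270.]
3 (201, 190) [572. 312.] diam px top 20.3 scene base [397. 264.]
3 (259, 241) [456. 179.] diam px top 20.3 scene base [370. 205.]
3 (205, 252) [432. 300.] diam px top 20.3 scene base [415. 218.]
4 (168, 201) [547. 380.] diam px top 16.2 scene base [427. 268.]
4 (201, 190) [571. 307.] diam px top 16.2 scene base [396. 262.]
4 (259, 241) [456. 177.] diam px top 16.2 scene base [369. 205.]
4 (205, 252) [433. 296.] diam px top 16.2 scene base [414. 218.]
5 (168, 201) [546. 374.] diam px top 11.9 scene base [425. 267.]
5 (201, 190) [569. 302.] diam px top 11.9 scene base [394. 261.]
5 (259, 241) [457. 175.] diam px top 11.9 scene base [368. 205.]
5 (205, 252) [434. 292.] diam px top 11.9 scene base [412. 217.]
```

View pics/z1.png

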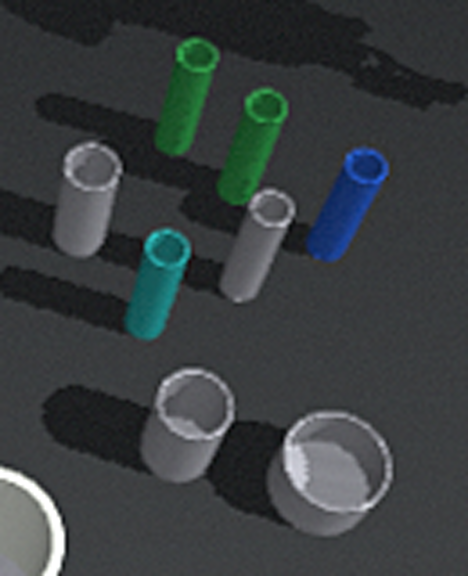

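View pics/z2.png

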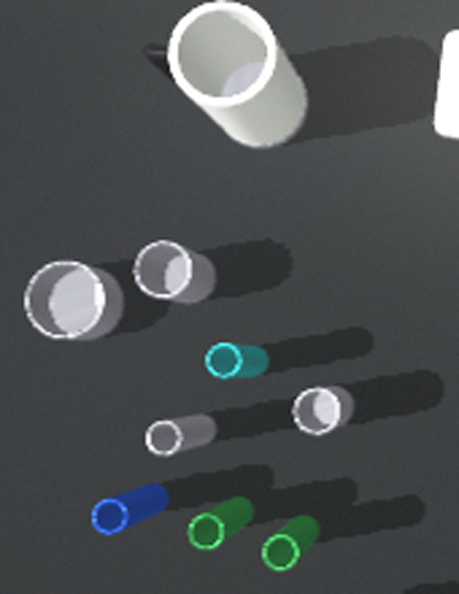

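View pics/z3.png

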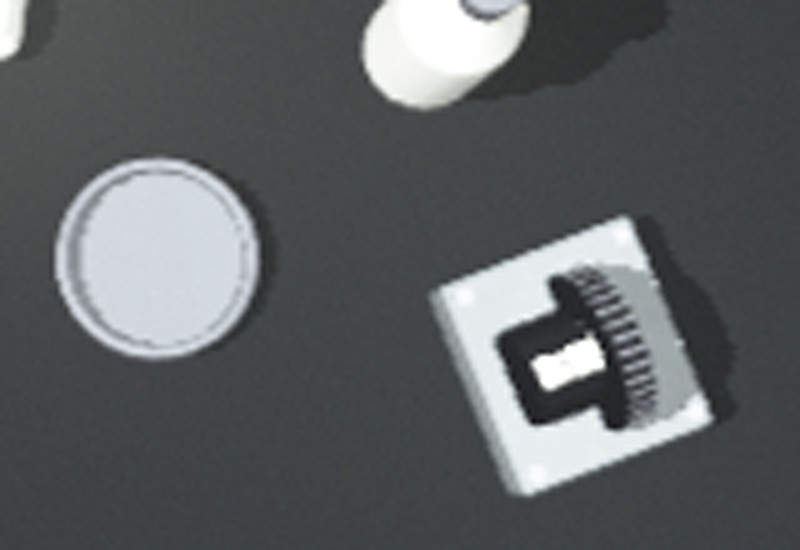

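```bash
cat >> h.py <<'E'
from scipy.optimize import minimize
from scipy.ndimage import map_coordinates
DIM={1:(34,50),2:(29,65),3:(24,80),4:(19,95),5:(14,110),'dock':(47,14)}
def circ(cam,x,y,z,r,n=120):
    K,R,t=P(cam); a=np.linspace(0,2*np.pi,n,endpoint=False)
    X=np.stack([x+r*np.cos(a),y+r*np.sin(a),z+0*a])
    p=K@(R@X+t[:,None]); return p[:2]/p[2]
def fitrim(cam,img,k,x0,base=0,span=14,z=None):
    r,H=DIM[k]; z=base+H if z is None else z
    g=img.astype(float).mean(2)
    w=1.0
    prm=P(cam); a=np.linspace(0,2*np.pi,120,endpoint=False)
    def sc(p):
        def m(rr):
            X=np.stack([p[0]+rr*np.cos(a),p[1]+rr*np.sin(a),z+0*a]); q=prm[0]@(prm[1]@X+prm[2][:,None]); q=q[:2]/q[2]
            return map_coordinates(g,[q[1],q[0]],order=1,mode='nearest').clip(0,220)
        if k=='dock': return -(m(48).mean()-m(53).mean())-0.0*m(44).mean()
        return -(m(r-1).mean()-0.6*m(r+3).mean()-0.4*m(max(r-5,1)).mean())
    best=min(((sc((x0[0]+i,x0[1]+j)),i,j) for i in np.arange(-span,span+1,2) for j in np.arange(-span,span+1,2)))
    q=minimize(sc,[x0[0]+best[1],x0[1]+best[2]],method='Nelder-Mead',options=dict(initial_simplex=np.array([[0,0],[1.5,0],[0,1.5]])+[x0[0]+best[1],x0[1]+best[2]]))
    return q.x,-q.fun
E
python3 - <<'E'
from h import *
I={c:cv2.imread(f'pics/{c}0.png') for c in ['top','scene']}
for k,x0 in [(1,(550,396)),(3,(572,312)),(4,(456,177)),(5,(434,292)),('dock',(598,-45))]:
    for c in I:
        x,s=fitrim(c,I[c],k,x0,span=18); print(k,c,x.round(1),round(s,1))
        r,H=DIM[k]; 
        for u,v in circ(c,*x,H,r).T: cv2.circle(I[c],(int(u),int(v)),0,(0,0,255))
cv2.imwrite('pics/f1.png',cv2.resize(I['top'][160:300,140:390],None,fx=3,fy=3,interpolation=0))
cv2.imwrite('pics/f2.png',cv2.resize(I['scene'][140:300,240:480],None,fx=3,fy=3,interpolation=0))
# colored cups positions (rim at 110)
for u in [(227,223),(181,281),(216,287),(244,294)]: print(ray('top',u,110).round())
print('mouse',ray('top',(315,122),15),'bottle',ray('top',(418,127),130),'dewar',ray('top',(223,110),150))
E
```

```text
1 top [551.1 408.4] 83.9
1 scene [549.5 409.5] 63.9
3 top [573.9 314. ] 92.3
3 scene [572.5 314.8] 68.3
4 top [454.7 181.7] 92.3
4 scene [453.2 182.4] 56.7
5 top [434.8 302.1] 101.4
5 scene [433.4 302.8] 62.3
dock top [598.3 -36.6] 123.2
dock scene [597.  -36.7] 75.5
[497. 245. 110.]
[373. 342. 110.]
[359. 267. 110.]
[344. 207. 110.]
mouse [746.9801717   50.73273486  15.        ] bottle [ 701.23968261 -172.26497026  130.        ] dewar [734.94175773 245.98117827 150.        ]
```

View pics/f1.png

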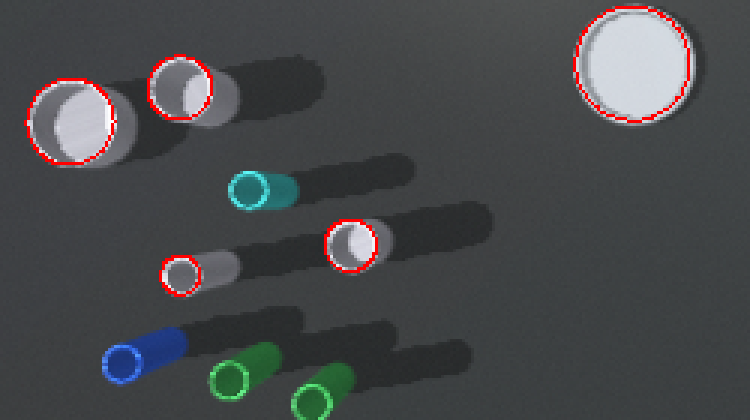

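View pics/f2.png

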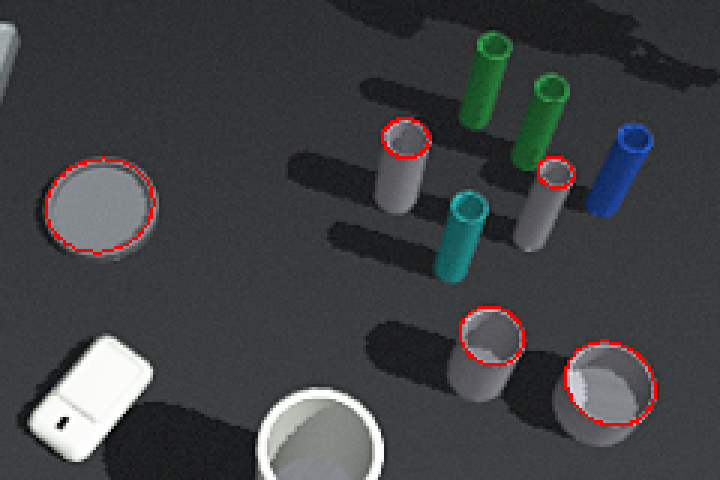

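Both cameras agree to within 1.5 mm. By rim size the cups present are cup1, cup3, cup4 and cup5, so cup2 is absent. I'll start with cup1.

```bash
cat >> h.py <<'E'
def go(x,y,z,head=None):
    s=observe(); R=s['tcp_rot']; d=R.T@(np.array([x,y,z])-s['ee_pos'])/10
    h=np.degrees(np.arctan2(R[1,1],R[0,1])); tw=None
    if head is not None:
        e=(h-head+90)%180-90; tw=round(np.radians(e),3)
    print('ee',s['ee_pos'].round(1),'head',h.round(1),'j6',s['joint_positions'][5].round(2),'F',s['force'].round(1),'w',round(s['gripper_width'],1),'t',round(s['clock'],1),'-> d(cm)',d.round(2),'twist',tw)
E
python3 -c "
from h import *
go(550.5,409,120,20)"
```

```text
ee [145.5 556.3 207.5] head 75.3 j6 -0.02 F [ 0.2  0.2 -0.5] w 85.1 t 1.2 -> d(cm) [-42.91  -4.01   8.75] twist 0.966
```

apply_moves([
  [-5, -0.5, 0.7],
  [-10, -1, 1.4],
  [-15, -1.4, 2],
  [-20, -1.9, 2.7],
  [-25, -2.3, 3.4],
  [-30, -2.8, 4],
  [-34, -3.2, 4.6],
  [-38, -3.6, 5],
  [-41, -3.9, 5.6],
  [-42.9, -4, 5.7],
], twist=[0.1, 0.2, 0.3, 0.4, 0.5, 0.6, 0.7, 0.8, 0.9, 0.97], grip=[0, 0, 0, 0, 0, 0, 0, 0, 0, 0], grip_force=30)

```text
clock: 2.25
ee_pos: [552.5, 407.4, 149.3]
tcp_rot: [[-0.333, 0.943, -0.001], [0.943, 0.333, -0.001], [-0.001, -0.001, -1.0]]
force: [-1.5, 1.0, 0.9]
gripper_width: 85.3
```

```bash
python3 -c "
from h import *
cv2.imwrite('pics/w1.png',get_image('wrist')); print(proj('wrist',[550.5,409,50]))
T=get_image('top');S=get_image('scene'); print(fitrim('top',T,1,(551,408)),fitrim('scene',S,1,(550,409)))
go(550.3,409,80,20); go(550.3,409,15,20)"
```

```text
[309.89610246 188.8785366 ]
(array([551.08052747, 408.3763712 ]), np.float64(83.95216733474692)) (array([549.50220869, 409.48676537]), np.float64(60.052919058568754))
ee [551.1 408.5 149.9] head 19.7 j6 0.28 F [ 0.6  0.4 -0.8] w 85.3 t 2.4 -> d(cm) [ 0.08 -0.05  6.99] twist -0.005
ee [551.1 408.5 149.9] head 19.7 j6 0.28 F [ 0.6  0.4 -0.8] w 85.3 t 2.4 -> d(cm) [ 0.07 -0.05 13.49] twist -0.005
```

View pics/w1.png

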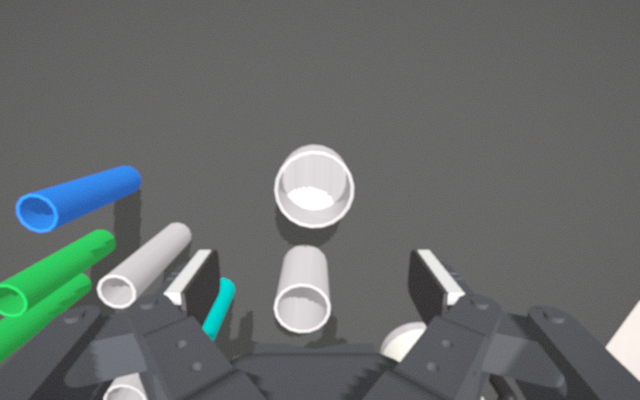

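The wrist view shows the cup1 rim centred at (314,189), against (310,189) predicted, which is about 3 mm off. The jaw clearance covers that, so I'm descending.

apply_moves([
  [0.1, 0.05, 3],
  [0.1, 0.05, 6],
  [0.1, 0.05, 8],
  [0.1, 0.05, 9.5],
  [0.1, 0.05, 11],
  [0.1, 0.05, 12],
  [0.1, 0.05, 13],
  [0.1, 0.05, 13.5],
  [0.1, 0.05, 13.5],
], twist=[0, 0, 0, 0, 0, 0, 0, 0, 0], grip=[0, 0, 0, 0, 0, 0, 0, 0, 0])

```text
clock: 3.3
ee_pos: [550.3, 410.0, 15.0]
tcp_rot: [[-0.338, 0.941, -0.001], [0.941, 0.338, -0.0], [-0.0, -0.001, -1.0]]
force: [0.6, 0.3, -0.7]
gripper_width: 85.6
```

apply_moves([
  [0, 0, 0],
  [0, 0, 0],
  [0, 0, 0],
  [0, 0, 0],
  [0, 0, 0],
  [0, 0, 0],
  [0, 0, 0],
  [0, 0, 0],
  [0, 0, 0],
  [0, 0, 0],
], twist=[0, 0, 0, 0, 0, 0, 0, 0, 0, 0], grip=[20, 40, 60, 80, 100, 130, 160, 200, 200, 200], grip_force=30)

```text
clock: 4.3
ee_pos: [551.0, 410.5, 16.7]
tcp_rot: [[-0.338, 0.941, 0.001], [0.941, 0.338, 0.001], [0.0, 0.002, -1.0]]
force: [-1.7, -0.2, 5.9]
gripper_width: 64.9
```

```bash
python3 -c "
from h import *
cv2.imwrite('pics/w2.png',get_image('wrist')); 
go(550.3,409,100,20)"
```

```text
ee [551.  410.5  16.7] head 19.8 j6 0.28 F [-1.2 -0.7  5.6] w 64.8 t 4.3 -> d(cm) [-0.11 -0.1  -8.33] twist -0.004
```

View pics/w2.png

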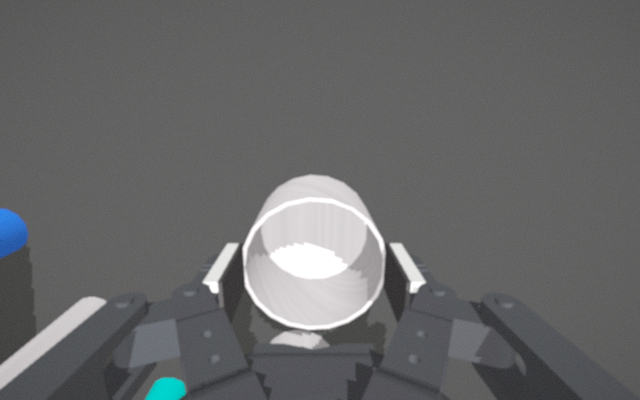

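apply_moves([
  [0, 0, -0.5],
  [0, 0, -1.5],
  [0, 0, -3],
  [0, 0, -5],
  [0, 0, -7],
  [0, 0, -9],
  [0, 0, -10],
  [0, 0, -10],
], twist=[0, 0, 0, 0, 0, 0, 0, 0], grip=[200, 200, 200, 200, 200, 200, 200, 200])

```text
clock: 5.15
ee_pos: [551.5, 410.9, 118.0]
tcp_rot: [[-0.338, 0.941, 0.004], [0.941, 0.338, 0.003], [0.001, 0.004, -1.0]]
force: [-0.3, -0.8, -1.3]
gripper_width: 64.7
```

```bash
python3 -c "
from h import *
cv2.imwrite('pics/w3.png',get_image('wrist')); S=get_image('scene');T=get_image('top')
cv2.imwrite('pics/s3.png',cv2.resize(S[140:340,240:490],None,fx=3,fy=3))
for z in (130,135,140): print(z,fitrim('top',T,1,(551,410),z=z),fitrim('scene',S,1,(551,410),z=z))
go(597.7,-36.6,130)"
```

```text
130 (array([552.22286503, 415.78997219]), np.float64(39.82924698399131)) (array([538.70577389, 411.0839652 ]), np.float64(34.669179624238815))
135 (array([551.63359454, 413.76203057]), np.float64(39.89980506128908)) (array([541.50141164, 410.80478405]), np.float64(34.51634220936365))
140 (array([551.01086812, 411.65859228]), np.float64(39.70757157453947)) (array([544.23680058, 410.51804652]), np.float64(34.0593062502358))
ee [549.9 409.7 114.5] head 19.8 j6 0.28 F [-0.9 -0.9 -1.3] w 64.1 t 5.3 -> d(cm) [-43.62 -10.6   -1.51] twist None
```

View pics/s3.png

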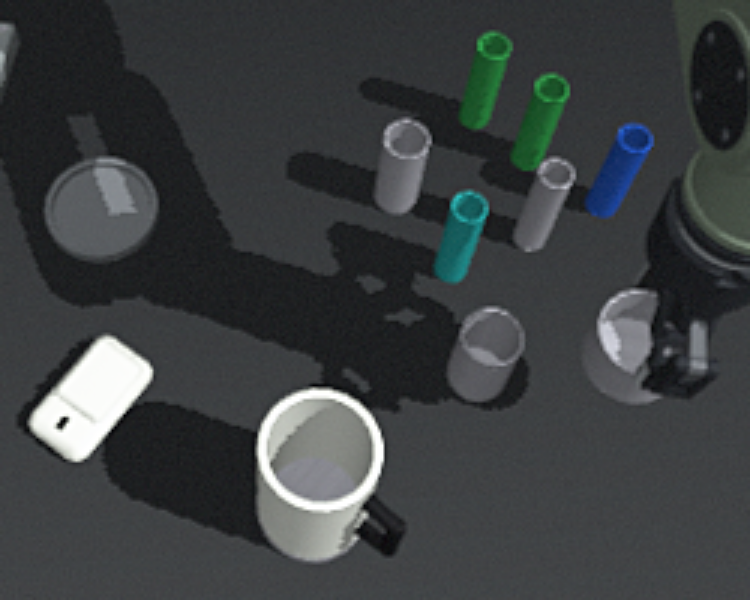

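View pics/w3.png

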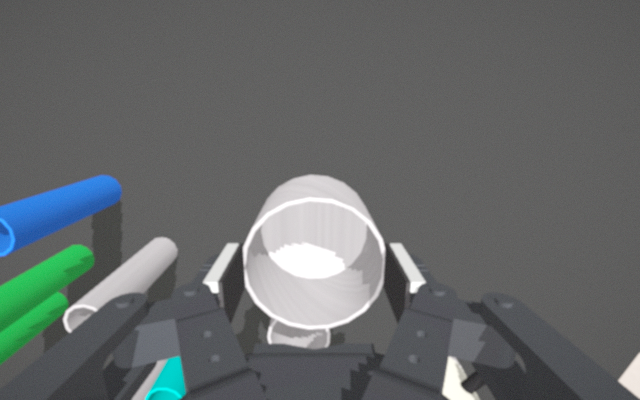

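apply_moves([
  [0, 0, -2],
  [-3, -0.7, -3],
  [-8, -2, -3],
  [-13, -3.2, -3],
  [-18, -4.4, -3],
  [-23, -5.6, -3],
  [-28, -6.8, -3],
  [-33, -8, -3],
  [-37, -9, -3],
  [-39, -9.5, -3],
], twist=[0, 0, 0, 0, 0, 0, 0, 0, 0, 0], grip=[200, 200, 200, 200, 200, 200, 200, 200, 200, 200])

```text
clock: 6.3
ee_pos: [592.4, 6.8, 144.2]
tcp_rot: [[-0.335, 0.942, -0.002], [0.942, 0.335, -0.001], [-0.001, -0.003, -1.0]]
force: [0.1, -0.5, -2.2]
gripper_width: 64.6
```

apply_moves([
  [-1.5, -0.4, 0],
  [-3, -0.7, 0],
  [-4.2, -1, 0],
  [-4.6, -1.1, 0],
  [-4.6, -1.1, 0],
  [-4.6, -1.1, 0],
], twist=[0, 0, 0, 0, 0, 0], grip=[200, 200, 200, 200, 200, 200])

```text
clock: 6.9
ee_pos: [598.2, -35.2, 145.4]
tcp_rot: [[-0.339, 0.941, -0.0], [0.941, 0.339, 0.001], [0.001, -0.0, -1.0]]
force: [0.3, 0.9, -1.2]
gripper_width: 65.0
```

```bash
python3 -c "
from h import *
cv2.imwrite('pics/w4.png',get_image('wrist')); T=get_image('top')
go(597.7,-36.6,60,20);go(597.7,-36.6,23,20)
z=observe()['ee_pos'][2]-16+50
print(fitrim('top',T,1,(597,-36),z=z),fitrim('top',T,'dock',(597,-36)))
cv2.imwrite('pics/t4.png',cv2.resize(T[100:260,230:490],None,fx=3,fy=3))
"
```

```text
ee [598.2 -35.2 145.5] head 19.8 j6 -0.42 F [-0.5  0.3 -0.7] w 64.7 t 7.0 -> d(cm) [-0.12 -0.1   8.55] twist -0.003
ee [598.2 -35.2 145.5] head 19.8 j6 -0.42 F [-0.5  0.3 -0.7] w 64.7 t 7.0 -> d(cm) [-0.12 -0.1  12.25] twist -0.003
(array([584.66929831, -49.47550866]), np.float64(7.953345435304655)) (array([598.83074174, -37.08192783]), np.float64(43.98116698407186))
```

View pics/t4.png

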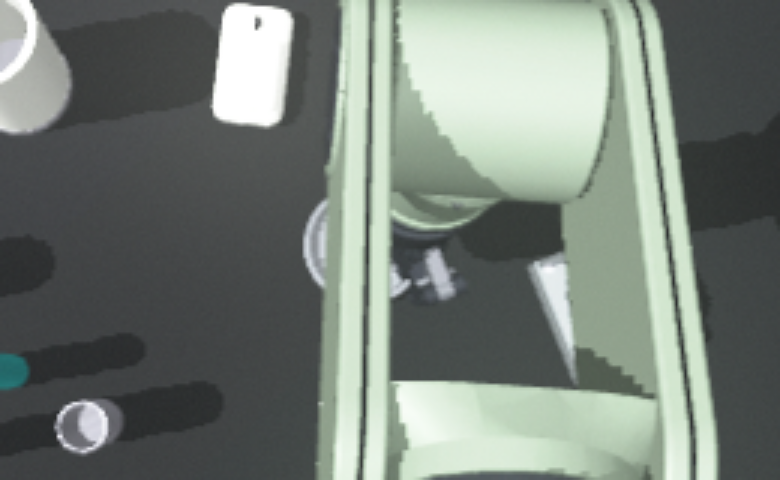

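View pics/w4.png

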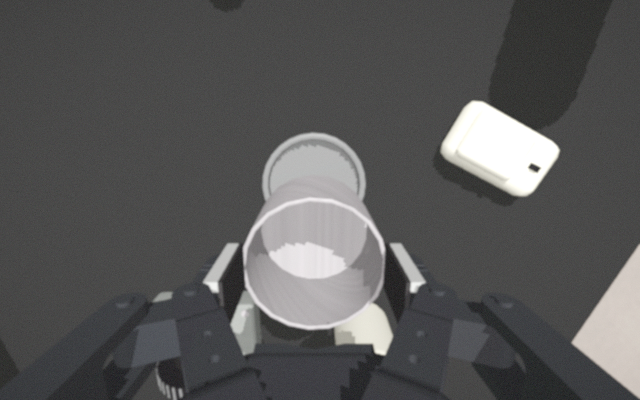

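```bash
python3 -c "
from h import *
W=cv2.imread('pics/w4.png'); z=observe()['ee_pos'][2]-16+50
print(fitrim('wrist',W,1,(597,-36),z=z),fitrim('wrist',W,'dock',(597,-36)))
"
```

```text
(array([598.26256042, -34.95795371]), np.float64(65.7028745303855)) (array([598.21320987, -36.3181624 ]), np.float64(69.0793411824854))
```

apply_moves([
  [-0.1, -0.1, 2],
  [-0.1, -0.1, 5],
  [-0.1, -0.1, 8],
  [-0.1, -0.1, 10],
  [-0.1, -0.1, 11],
  [-0.1, -0.1, 11.5],
  [-0.1, -0.1, 11.8],
  [-0.1, -0.1, 12],
  [-0.1, -0.1, 12.1],
], twist=[0, 0, 0, 0, 0, 0, 0, 0, 0], grip=[200, 200, 200, 200, 200, 200, 200, 200, 200])

```text
clock: 7.9
ee_pos: [598.3, -37.3, 25.3]
tcp_rot: [[-0.338, 0.941, 0.002], [0.941, 0.338, -0.0], [-0.001, 0.002, -1.0]]
force: [-0.0, -0.3, -1.8]
gripper_width: 64.6
```

apply_moves([
  [0, 0, 0.1],
  [0, 0, 0.2],
  [0, 0, 0.2],
], twist=[0, 0, 0], grip=[200, 200, 200])

```text
clock: 8.2
ee_pos: [597.9, -37.3, 22.8]
tcp_rot: [[-0.338, 0.941, 0.001], [0.941, 0.338, 0.0], [-0.0, 0.001, -1.0]]
force: [0.7, -0.7, -0.3]
gripper_width: 64.6
```

apply_moves([
  [0, 0, 0.1],
  [0, 0, 0.15],
  [0, 0, 0.15],
  [0, 0, 0.1],
  [0, 0, 0.0],
  [0, 0, 0.0],
  [0, 0, 0.0],
  [0, 0, 0.0],
], twist=[0, 0, 0, 0, 0, 0, 0, 0], grip=[200, 200, 200, 80, 40, 0, 0, 0])

```text
clock: 9.0
ee_pos: [597.6, -37.2, 22.2]
tcp_rot: [[-0.338, 0.941, -0.0], [0.941, 0.338, 0.0], [0.0, -0.0, -1.0]]
force: [-0.1, -0.7, -0.2]
gripper_width: 85.4
```

apply_moves([
  [0, 0, -0.5],
  [0, 0, -1.5],
  [0, 0, -3],
  [0, 0, -5],
  [0, 0, -8],
  [0, 0, -11],
  [0, 0, -12],
  [0, 0, -12],
], twist=[0, 0, 0, 0, 0, 0, 0, 0], grip=[0, 0, 0, 0, 0, 0, 0, 0])

```text
clock: 9.8
ee_pos: [598.7, -37.3, 144.6]
tcp_rot: [[-0.338, 0.941, 0.004], [0.941, 0.338, -0.0], [-0.002, 0.004, -1.0]]
force: [0.2, -0.1, 0.2]
gripper_width: 85.2
```

```bash
python3 -c "
from h import *
W=get_image('wrist'); cv2.imwrite('pics/w5.png',W);T=get_image('top');S=get_image('scene');
print(fitrim('wrist',W,1,(597,-36),base=6),fitrim('wrist',W,'dock',(597,-36)), fitrim('scene',S,1,(597,-36),base=6))
print(fitrim('top',T,3,(573,314)),fitrim('scene',S,3,(573,314)));go(573.5,314.5,150,20)
"
```

```text
(array([594.55877808, -36.23923954]), np.float64(60.41883632257996)) (array([594.7626353 , -35.85469281]), np.float64(108.70380263970335)) (array([596.46330135, -38.60085813]), np.float64(48.544271901785514))
(array([573.84981679, 314.04536636]), np.float64(90.86607742926213)) (array([572.49078566, 314.75936488]), np.float64(66.07902410599931))
ee [596.6 -37.2 141. ] head 19.8 j6 -0.43 F [ 0.2  1.1 -0.2] w 85.3 t 9.9 -> d(cm) [33.88  9.72 -0.88] twist -0.004
```

View pics/w5.png

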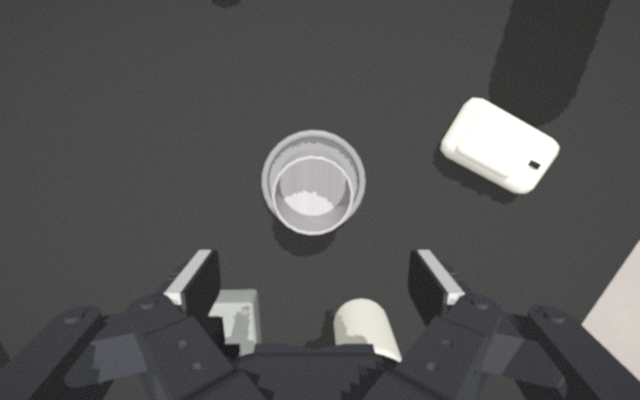

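Cup1 stands centred in the dish. The wrist view shows its rim at (313,195) inside the lip at (314,180). Next is cup3.

apply_moves([
  [4, 1.1, -0.5],
  [9, 2.5, -1],
  [14, 4, -1],
  [19, 5.4, -1],
  [23, 6.6, -1],
  [27, 7.7, -1],
  [30.5, 8.7, -1],
  [33, 9.5, -1],
  [33.9, 9.7, -1],
  [33.9, 9.7, -1],
], twist=[0, 0, 0, 0, 0, 0, 0, 0, 0, 0], grip=[0, 0, 0, 0, 0, 0, 0, 0, 0, 0])

```text
clock: 10.95
ee_pos: [573.4, 315.0, 150.9]
tcp_rot: [[-0.34, 0.94, -0.002], [0.94, 0.34, -0.002], [-0.001, -0.003, -1.0]]
force: [0.1, 0.3, -0.3]
gripper_width: 85.5
```

apply_moves([
  [0, 0, 0],
  [0, 0, 0],
  [0, 0, 0],
], twist=[0, 0, 0], grip=[0, 0, 0])

```text
clock: 11.25
ee_pos: [574.6, 313.2, 152.6]
tcp_rot: [[-0.337, 0.942, 0.0], [0.942, 0.337, -0.0], [-0.0, -0.0, -1.0]]
force: [0.4, 0.1, 0.0]
gripper_width: 85.3
```

```bash
python3 -c "
from h import *
W=get_image('wrist'); cv2.imwrite('pics/w6.png',W);S=get_image('scene')
print(fitrim('wrist',W,3,(573,314)),fitrim('scene',S,3,(573,314)), fitrim('scene',S,1,(597,-36),base=6))
go(573.5,314.5,52,20)
"
```

```text
(array([573.55894352, 316.62922578]), np.float64(63.85023654504313)) (array([572.23615826, 314.95861819]), np.float64(53.943430400799635)) (array([596.49354906, -39.14544046]), np.float64(21.26428177430367))
ee [574.5 313.6 152.7] head 19.7 j6 0.14 F [ 0.3 -0.2  0.3] w 85.5 t 11.3 -> d(cm) [ 0.12 -0.07 10.07] twist -0.005
```

View pics/w6.png

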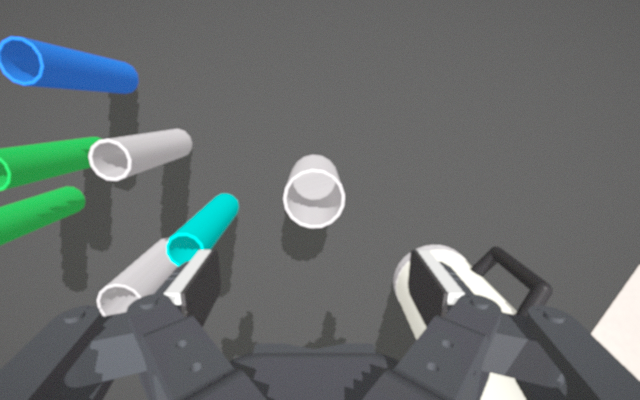

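apply_moves([
  [0.1, -0.1, 2],
  [0.1, -0.1, 4],
  [0.1, -0.1, 6],
  [0.1, -0.1, 8],
  [0.1, -0.1, 9.5],
  [0.1, -0.1, 10.1],
  [0.1, -0.1, 10.1],
  [0.1, -0.1, 10.1],
], twist=[0, 0, 0, 0, 0, 0, 0, 0], grip=[0, 0, 0, 20, 40, 60, 80, 100])

```text
clock: 12.15
ee_pos: [573.6, 315.3, 52.4]
tcp_rot: [[-0.338, 0.941, 0.001], [0.941, 0.338, 0.001], [0.0, 0.002, -1.0]]
force: [0.0, -0.4, -0.6]
gripper_width: 51.4
```

apply_moves([
  [0, 0, 0],
  [0, 0, 0],
  [0, 0, 0],
  [0, 0, 0],
  [0, 0, 0],
  [0, 0, 0],
  [0, 0, 0],
  [0, 0, 0],
], twist=[0, 0, 0, 0, 0, 0, 0, 0], grip=[110, 120, 130, 145, 160, 180, 220, 220])

```text
clock: 12.95
ee_pos: [572.9, 315.2, 51.3]
tcp_rot: [[-0.338, 0.941, -0.0], [0.941, 0.338, -0.0], [0.0, -0.0, -1.0]]
force: [-0.6, -0.9, 1.1]
gripper_width: 11.5
```

```bash
python3 -c "
from h import *
go(573.5,314.5,52,20)"
```

```text
ee [572.9 315.2  51.3] head 19.8 j6 0.14 F [-0.6 -0.9  1.1] w 11.5 t 12.9 -> d(cm) [-0.08  0.03 -0.07] twist -0.004
```

```bash
python3 -c "
from h import *
W=get_image('wrist'); cv2.imwrite('pics/w7.png',W);S=get_image('scene')
cv2.imwrite('pics/s7.png',cv2.resize(S[140:340,240:490],None,fx=3,fy=3))"
```

```text
(no output)
```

View pics/w7.png

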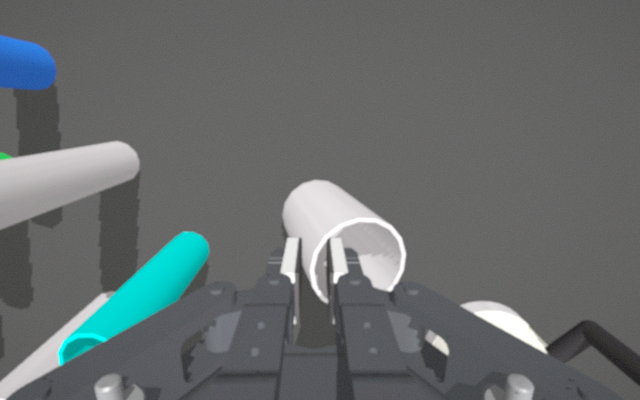

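View pics/s7.png

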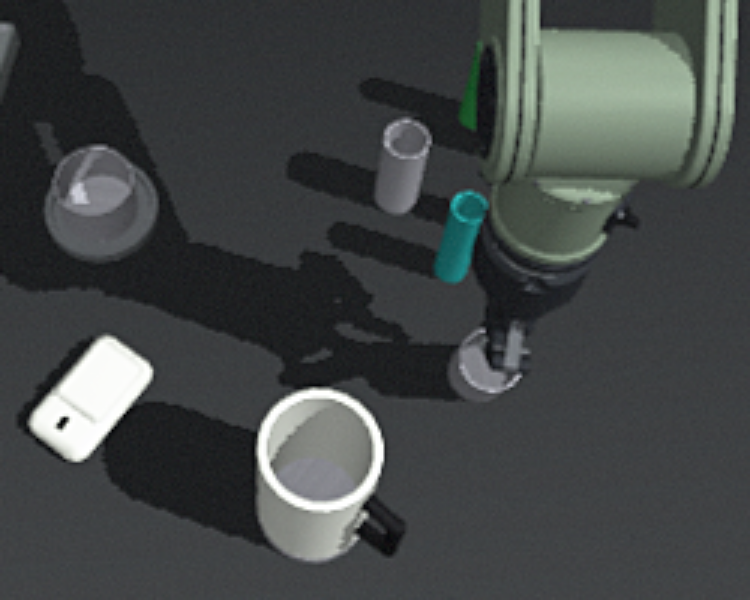

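The right finger is inside cup3's mouth: the rim is at (358,258), well right of where it should be. The cup was probably knocked aside just before I descended. I'll open slightly, lift off and measure again.

apply_moves([
  [0, 0, 0],
  [0, 0, 0],
  [0, 0, 0],
  [0, 0, 0],
], twist=[0, 0, 0, 0], grip=[210, 200, 190, 190])

```text
clock: 13.45
ee_pos: [573.0, 315.2, 51.5]
tcp_rot: [[-0.338, 0.941, 0.0], [0.941, 0.338, 0.0], [0.0, 0.0, -1.0]]
force: [-0.0, -0.1, 0.2]
gripper_width: 21.8
```

```bash
python3 -c "
from h import *
W=get_image('wrist'); cv2.imwrite('pics/w8.png',W)
for b in (0,5,10):print(fitrim('wrist',W,3,(590,320),base=b,span=24))
go(573,315,52)
"
```

```text
(array([587.20216953, 318.60847363]), np.float64(54.79923423840464))
(array([585.11469542, 322.10644887]), np.float64(48.48583623950472))
(array([586.02784516, 322.74556167]), np.float64(28.45872942789036))
ee [573.  315.1  51.5] head 19.8 j6 0.14 F [-1.   0.2 -0.7] w 21.8 t 13.5 -> d(cm) [-0.01 -0.01 -0.05] twist None
```

View pics/w8.png

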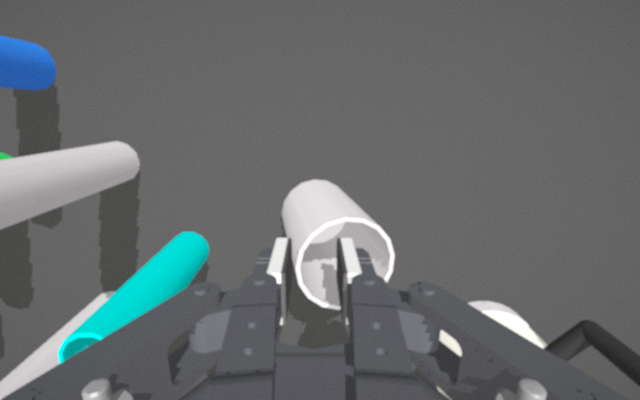

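```bash
python3 -c "
from h import *
W=cv2.imread('pics/w8.png')
for x,y,c in [(573,315,(0,0,255)),(587.2,318.6,(0,255,0))]:
  for z,r in ((0,24),(80,24)):
    for u,v in circ('wrist',x,y,z,r).T: cv2.circle(W,(int(u),int(v)),0,c)
cv2.imwrite('pics/w8b.png',W[120:340,200:460].repeat(3,0).repeat(3,1)[:600])
"
```

```text
(no output)
```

View pics/w8b.png

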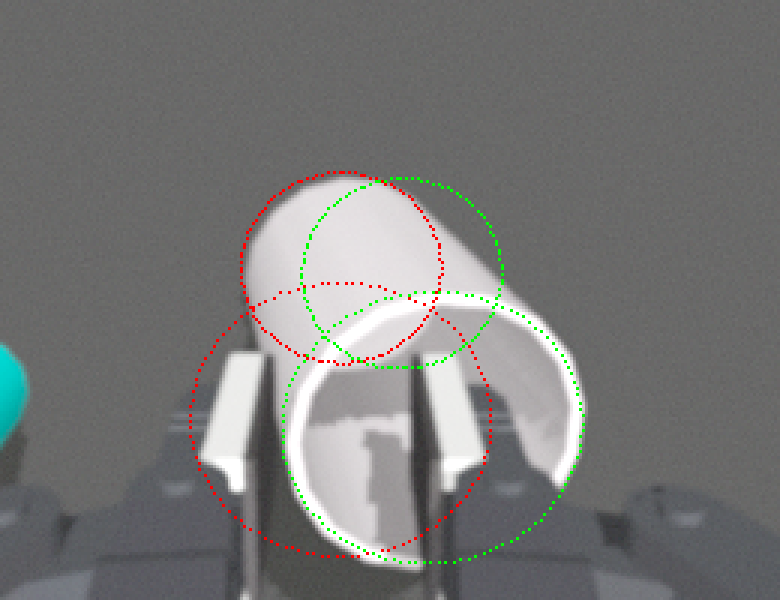

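apply_moves([
  [0, 0, -0.5],
  [0, 0, -1],
  [0, 0, -1.5],
  [0, 0, -2],
  [0, 0, -2.5],
  [0, 0, -3],
  [0, 0, -4],
  [0, 0, -5],
  [0, 0, -7],
  [0, 0, -10],
], twist=[0, 0, 0, 0, 0, 0, 0, 0, 0, 0], grip=[190, 190, 190, 190, 190, 190, 190, 190, 190, 190])

```text
clock: 14.5
ee_pos: [572.1, 314.7, 151.3]
tcp_rot: [[-0.338, 0.941, -0.003], [0.941, 0.338, -0.002], [-0.0, -0.003, -1.0]]
force: [-0.2, -0.2, 0.7]
gripper_width: 21.4
```

apply_moves([
  [0, 0, 0],
  [0, 0, 0],
  [0, 0, 0],
  [0, 0, 0],
], twist=[0, 0, 0, 0], grip=[100, 0, 0, 0])

```text
clock: 14.9
ee_pos: [572.3, 314.8, 150.3]
tcp_rot: [[-0.338, 0.941, -0.002], [0.941, 0.338, -0.001], [-0.0, -0.002, -1.0]]
force: [-0.2, -0.2, -0.3]
gripper_width: 78.2
```

```bash
python3 -c "
from h import *
W=get_image('wrist'); cv2.imwrite('pics/w9.png',W);S=get_image('scene');T=get_image('top')
print(fitrim('wrist',W,3,(573,314)),fitrim('scene',S,3,(573,314)))
cv2.imwrite('pics/s9.png',cv2.resize(S[140:340,240:490],None,fx=3,fy=3))
go(573.5,314.5,52,20)
"
```

```text
(array([574.11760221, 316.28167255]), np.float64(65.0859432628571)) (array([572.24685653, 314.93977952]), np.float64(55.489095742210836))
ee [572.7 315.  150.7] head 19.8 j6 0.14 F [ 0.3 -0.2  1.1] w 85.5 t 15.1 -> d(cm) [-0.07  0.08  9.87] twist -0.004
```

View pics/w9.png

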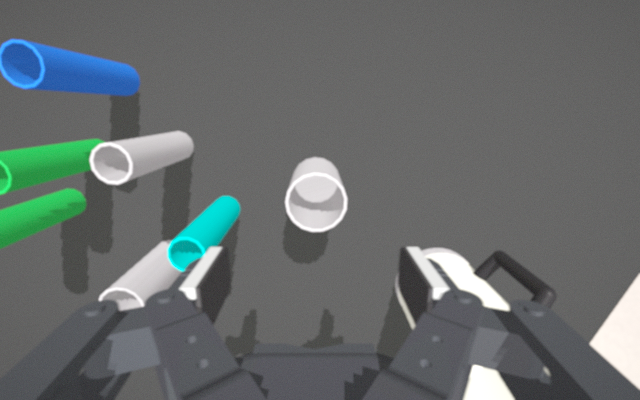

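View pics/s9.png

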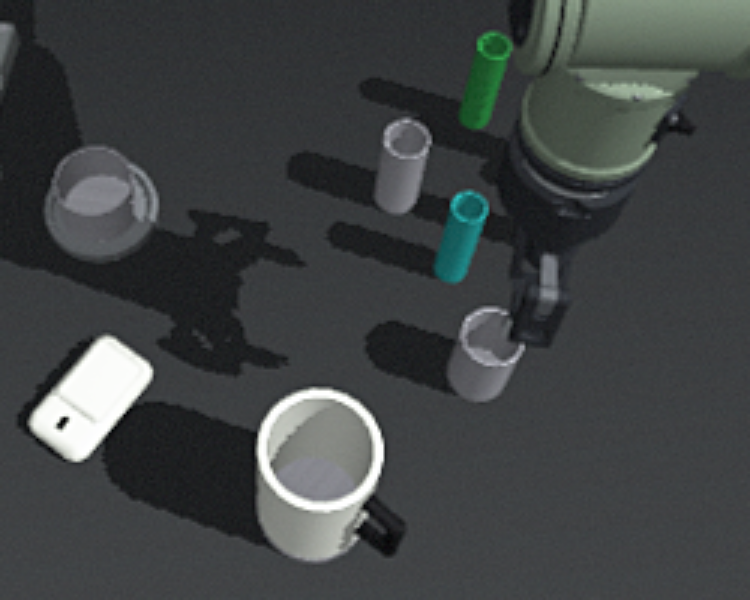

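Cup3 is upright and back at its original spot, (573,315). So the hard close evidently pushed the pad through the thin wall. I'll regrip slowly with minimum force and watch the width.

apply_moves([
  [-0.05, 0.1, 2],
  [-0.05, 0.1, 4],
  [-0.05, 0.1, 6],
  [-0.05, 0.1, 8],
  [-0.05, 0.1, 9.3],
  [-0.05, 0.1, 9.9],
  [-0.05, 0.1, 9.9],
  [-0.05, 0.1, 9.9],
  [-0.05, 0.1, 9.9],
  [-0.05, 0.1, 9.9],
], twist=[0, 0, 0, 0, 0, 0, 0, 0, 0, 0], grip=[0, 0, 0, 20, 40, 60, 80, 90, 96, 100], grip_force=20)

```text
clock: 16.05
ee_pos: [574.6, 315.3, 53.5]
tcp_rot: [[-0.338, 0.941, 0.002], [0.941, 0.338, 0.001], [0.0, 0.002, -1.0]]
force: [0.6, -0.3, 0.4]
gripper_width: 51.6
```

apply_moves([
  [0, 0, 0],
  [0, 0, 0],
  [0, 0, 0],
  [0, 0, 0],
  [0, 0, 0],
  [0, 0, 0],
  [0, 0, 0],
  [0, 0, 0],
], twist=[0, 0, 0, 0, 0, 0, 0, 0], grip=[102, 104, 106, 108, 110, 112, 114, 114])

```text
clock: 16.85
ee_pos: [574.0, 315.0, 52.7]
tcp_rot: [[-0.338, 0.941, -0.0], [0.941, 0.338, 0.0], [0.0, -0.0, -1.0]]
force: [-1.1, -0.2, 2.4]
gripper_width: 47.6
```

```bash
python3 -c "
from h import *
W=get_image('wrist'); cv2.imwrite('pics/w10.png',W)
go(573.5,314.5,52,20)
"
```

```text
ee [574.  315.   52.7] head 19.8 j6 0.14 F [-0.2 -0.4  2.1] w 46.9 t 16.9 -> d(cm) [-0.03 -0.07  0.07] twist -0.004
```

View pics/w10.png

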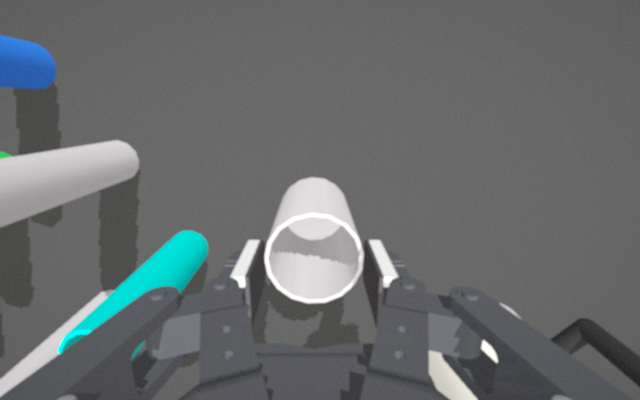

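apply_moves([
  [0, 0, 0],
  [0, 0, 0],
  [0, 0, 0],
  [0, 0, 0],
], twist=[0, 0, 0, 0], grip=[116, 118, 118, 118])

```text
clock: 17.3
ee_pos: [574.1, 315.1, 52.9]
tcp_rot: [[-0.338, 0.941, 0.0], [0.941, 0.338, 0.0], [0.0, 0.0, -1.0]]
force: [-2.3, -0.5, 5.1]
gripper_width: 46.4
```

apply_moves([
  [0, 0, 0],
  [0, 0, 0],
  [0, 0, 0],
  [0, 0, 0],
], twist=[0, 0, 0, 0], grip=[118, 118, 118, 118])

```text
clock: 17.7
ee_pos: [574.1, 315.1, 52.9]
tcp_rot: [[-0.338, 0.941, 0.0], [0.941, 0.338, 0.0], [0.0, 0.0, -1.0]]
force: [-2.6, -0.7, 4.3]
gripper_width: 46.0
```

apply_moves([
  [0, 0, -0.2],
  [0, 0, -0.5],
  [0, 0, -1],
  [0, 0, -1.5],
  [0, 0, -2],
  [0, 0, -2],
  [0, 0, -2],
], twist=[0, 0, 0, 0, 0, 0, 0], grip=[118, 118, 118, 118, 118, 118, 118])

```text
clock: 18.4
ee_pos: [574.2, 315.1, 72.7]
tcp_rot: [[-0.338, 0.941, 0.0], [0.941, 0.338, 0.0], [0.0, 0.0, -1.0]]
force: [0.8, -0.3, -0.1]
gripper_width: 46.1
```

```bash
python3 -c "
from h import *
W=get_image('wrist'); cv2.imwrite('pics/w11.png',W)
go(597,-36,150,20)
"
```

```text
ee [574.  315.   72.5] head 19.8 j6 0.14 F [ 0.6 -0.  -1.1] w 45.9 t 18.4 -> d(cm) [-33.81  -9.71  -7.75] twist -0.004
```

View pics/w11.png

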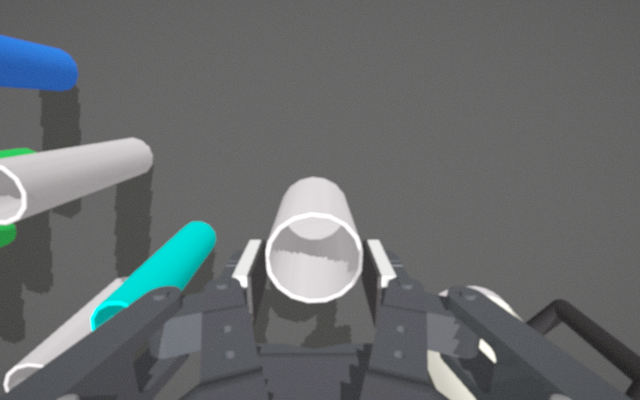

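Cup3 is lifted and stays in the same place in the view: rim at (314,257), no slip. I'm carrying it to the dish.

apply_moves([
  [0, 0, -1],
  [0, 0, -3],
  [0, 0, -6],
  [0, 0, -8],
  [-1.5, -0.4, -10],
  [-4, -1.2, -11],
  [-7.5, -2.2, -11],
  [-11, -3.2, -11],
  [-14.5, -4.2, -11],
  [-18, -5.2, -11],
], twist=[0, 0, 0, 0, 0, 0, 0, 0, 0, 0], grip=[118, 118, 118, 118, 118, 118, 118, 118, 118, 118])

```text
clock: 19.45
ee_pos: [586.0, 126.7, 183.2]
tcp_rot: [[-0.338, 0.941, 0.001], [0.941, 0.338, 0.0], [-0.0, 0.001, -1.0]]
force: [0.8, -0.5, -1.9]
gripper_width: 45.9
```

apply_moves([
  [-3.5, -1, 0],
  [-7, -2, 0],
  [-10, -2.9, 0],
  [-12.5, -3.6, 0],
  [-14.5, -4.2, 0],
  [-15.5, -4.4, 0],
  [-15.8, -4.5, 0],
  [-15.8, -4.5, 0],
  [-15.8, -4.5, 0],
], twist=[0, 0, 0, 0, 0, 0, 0, 0, 0], grip=[118, 118, 118, 118, 118, 118, 118, 118, 118])

```text
clock: 20.35
ee_pos: [597.1, -34.9, 182.6]
tcp_rot: [[-0.339, 0.941, 0.0], [0.941, 0.339, 0.001], [0.001, 0.0, -1.0]]
force: [0.0, 0.2, -2.2]
gripper_width: 46.0
```

```bash
python3 -c "
from h import *
W=get_image('wrist'); cv2.imwrite('pics/w12.png',W); z=observe()['ee_pos'][2]-53+80
print(fitrim('wrist',W,3,(597,-36),z=z),fitrim('wrist',W,1,(597,-36),base=6),fitrim('wrist',W,'dock',(597,-36)))
go(597,-36,67,20)
"
```

```text
(array([596.83663924, -34.23028791]), np.float64(83.2616668765954)) (array([585.3459894, -26.9924069]), np.float64(21.219322818345688)) (array([598.06439567, -36.14726486]), np.float64(80.64171371214697))
ee [597.1 -34.8 182.6] head 19.8 j6 -0.42 F [-0.4 -0.2 -1.3] w 46.5 t 20.4 -> d(cm) [-0.11 -0.05 11.56] twist -0.003
```

View pics/w12.png

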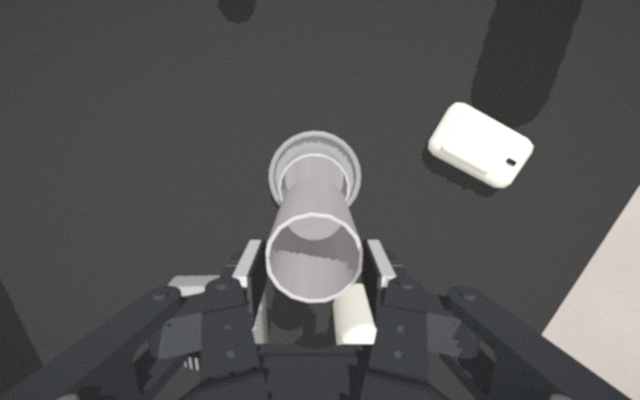

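apply_moves([
  [-0.2, 0, 0.5],
  [-0.2, 0, 2],
  [-0.2, 0, 4],
  [-0.2, 0, 6],
  [-0.2, 0, 8],
  [-0.2, 0, 9.5],
  [-0.2, 0, 10.5],
  [-0.2, 0, 11.2],
  [-0.2, 0, 11.6],
  [-0.2, 0, 11.7],
], twist=[0, 0, 0, 0, 0, 0, 0, 0, 0, 0], grip=[118, 118, 118, 118, 118, 118, 118, 118, 118, 118])

```text
clock: 21.4
ee_pos: [597.9, -37.7, 65.4]
tcp_rot: [[-0.338, 0.941, 0.0], [0.941, 0.338, 0.0], [0.0, 0.0, -1.0]]
force: [0.6, 0.8, 0.1]
gripper_width: 46.1
```

apply_moves([
  [0, 0, 0.1],
  [0, 0, 0.2],
  [0, 0, 0.25],
  [0, 0, 0.25],
], twist=[0, 0, 0, 0], grip=[118, 118, 118, 118])

```text
clock: 21.8
ee_pos: [597.9, -37.7, 63.2]
tcp_rot: [[-0.338, 0.941, 0.0], [0.941, 0.338, 0.0], [-0.0, 0.0, -1.0]]
force: [0.4, -0.9, -0.9]
gripper_width: 45.9
```

```bash
python3 -c "
from h import *
W=get_image('wrist'); cv2.imwrite('pics/w13.png',W); S=get_image('scene');cv2.imwrite('pics/s13.png',cv2.resize(S[140:340,180:430],None,fx=3,fy=3))
go(597,-36,63,20)
"
```

```text
ee [597.9 -37.7  63.2] head 19.8 j6 -0.43 F [-0.5 -0.2 -1.3] w 45.7 t 21.9 -> d(cm) [ 0.19 -0.03  0.02] twist -0.004
```

View pics/w13.png

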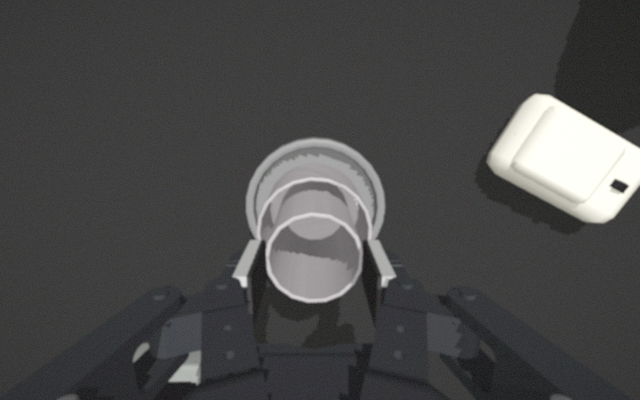

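View pics/s13.png

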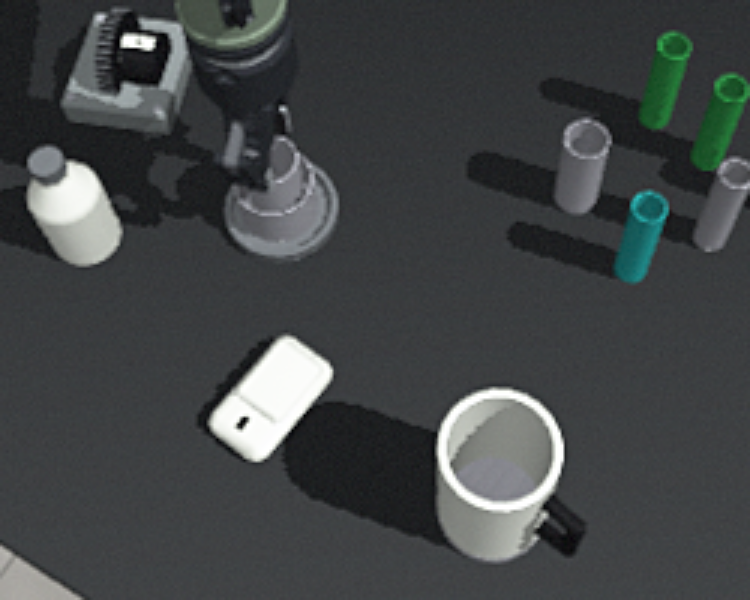

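apply_moves([
  [0, 0, 0.05],
  [0, 0, 0.1],
  [0, 0, 0.15],
  [0, 0, 0.15],
  [0, 0, 0.15],
], twist=[0, 0, 0, 0, 0], grip=[118, 118, 118, 118, 118])

```text
clock: 22.4
ee_pos: [598.1, -37.8, 62.8]
tcp_rot: [[-0.338, 0.941, 0.001], [0.941, 0.338, -0.0], [-0.001, 0.001, -1.0]]
force: [-2.8, -0.3, 6.0]
gripper_width: 45.9
```

apply_moves([
  [0, 0, 0],
  [0, 0, 0],
  [0, 0, 0],
  [0, 0, 0],
  [0, 0, 0],
  [0, 0, 0],
], twist=[0, 0, 0, 0, 0, 0], grip=[114, 110, 106, 100, 60, 20])

```text
clock: 23.0
ee_pos: [597.8, -37.7, 61.3]
tcp_rot: [[-0.338, 0.941, -0.0], [0.941, 0.338, 0.0], [0.0, -0.0, -1.0]]
force: [-0.7, 1.0, 0.8]
gripper_width: 77.2
```

apply_moves([
  [0, 0, -1],
  [0, 0, -3],
  [0, 0, -6],
  [0, 0, -9],
  [0, 0, -12],
  [0, 0, -12],
  [0, 0, -12],
  [0, 0, -12],
], twist=[0, 0, 0, 0, 0, 0, 0, 0], grip=[0, 0, 0, 0, 0, 0, 0, 0])

```text
clock: 23.8
ee_pos: [597.0, -37.7, 180.6]
tcp_rot: [[-0.338, 0.941, -0.002], [0.941, 0.338, 0.0], [0.001, -0.002, -1.0]]
force: [0.2, -1.1, -0.6]
gripper_width: 85.4
```

```bash
python3 -c "
from h import *
W=get_image('wrist'); cv2.imwrite('pics/w14.png',W); S=get_image('scene');T=get_image('top')
for k,b in ((1,6),(3,10),('dock',0)): print(k,fitrim('wrist',W,k,(597,-36),base=b),fitrim('scene',S,k,(597,-36),base=b))
for k,p in ((4,(455,182)),(5,(435,302))): print(k,fitrim('top',T,k,p),fitrim('scene',S,k,p))
go(454,182.3,180,90)
"
```

```text
1 (array([598.11424322, -38.16414706]), np.float64(59.883765135544806)) (array([596.68979811, -38.51703378]), np.float64(33.6268276549828))
3 (array([597.58373599, -37.05774888]), np.float64(68.83328375097894)) (array([596.42888493, -38.01925077]), np.float64(53.45544428947453))
dock (array([598.20762071, -36.63787713]), np.float64(107.73951721610695)) (array([596.76538638, -37.47247217]), np.float64(51.949871644596726))
4 (array([454.68569368, 181.73688841]), np.float64(91.83332099276055)) (array([453.13263   , 182.45759114]), np.float64(57.13830672443942))
5 (array([434.84702193, 302.0430751 ]), np.float64(100.80970293756562)) (array([433.46689179, 302.77563791]), np.float64(62.36434211905874))
ee [597.1 -37.7 180.3] head 19.8 j6 -0.43 F [ 0.4  1.  -0.3] w 85.5 t 23.9 -> d(cm) [25.54 -6.03  0.07] twist -1.226
```

View pics/w14.png

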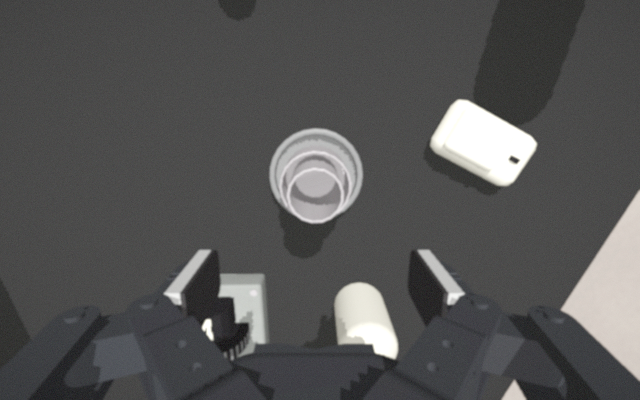

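Cup3 is nested with its axis within about 1 mm of cup1's. Cup4 is next, with the same heading.

apply_moves([
  [4, -1, 0],
  [8, -1.9, 0],
  [12, -2.8, 0],
  [16, -3.8, 0],
  [19.5, -4.6, 0],
  [22.5, -5.3, 0],
  [24.7, -5.8, 0],
  [25.5, -6, 0],
  [25.5, -6, 0],
  [25.5, -6, 0],
], twist=[0, 0, 0, 0, 0, 0, 0, 0, 0, 0], grip=[0, 30, 60, 75, 75, 75, 75, 75, 75, 75])

```text
clock: 24.95
ee_pos: [455.5, 181.4, 181.3]
tcp_rot: [[-0.338, 0.941, 0.0], [0.941, 0.338, -0.001], [-0.001, -0.0, -1.0]]
force: [-0.7, 0.3, 0.1]
gripper_width: 59.8
```

apply_moves([
  [0, 0, 0],
  [0, 0, 0],
], twist=[0, 0], grip=[75, 75])

```text
clock: 25.15
ee_pos: [455.6, 181.2, 181.4]
tcp_rot: [[-0.337, 0.942, -0.0], [0.942, 0.337, -0.0], [-0.0, -0.0, -1.0]]
force: [-0.5, -0.4, 0.1]
gripper_width: 60.0
```

```bash
python3 -c "
from h import *
W=get_image('wrist'); cv2.imwrite('pics/w15.png',W); S=get_image('scene')
k,p=(4,(455,182)); print(k,fitrim('wrist',W,k,p),fitrim('scene',S,k,p))
go(454,182.3,77,20)
"
```

```text
4 (array([453.94614672, 183.75413321]), np.float64(60.505759635153225)) (array([453.14508831, 182.46342717]), np.float64(57.30628472631))
ee [455.5 181.4 181.4] head 19.7 j6 0.01 F [ 0.5  0.3 -0.3] w 60.5 t 25.2 -> d(cm) [ 0.14 -0.11 10.44] twist -0.005
```

View pics/w15.png

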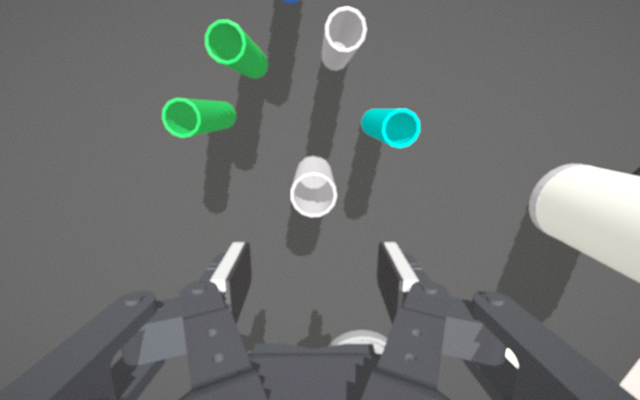

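apply_moves([
  [0.2, -0.1, 2],
  [0.2, -0.1, 4.5],
  [0.2, -0.1, 7],
  [0.2, -0.1, 9],
  [0.2, -0.1, 10],
  [0.2, -0.1, 10.4],
  [0.2, -0.1, 10.4],
  [0.2, -0.1, 10.4],
  [0.2, -0.1, 10.4],
  [0.2, -0.1, 10.4],
], twist=[0, 0, 0, 0, 0, 0, 0, 0, 0, 0], grip=[75, 75, 75, 75, 80, 100, 115, 125, 130, 132])

```text
clock: 26.25
ee_pos: [454.0, 183.7, 78.2]
tcp_rot: [[-0.338, 0.941, 0.001], [0.941, 0.338, 0.001], [0.0, 0.002, -1.0]]
force: [0.2, 0.4, -0.2]
gripper_width: 40.9
```

apply_moves([
  [0, 0, 0],
  [0, 0, 0],
  [0, 0, 0],
  [0, 0, 0],
  [0, 0, 0],
  [0, 0, 0],
  [0, 0, 0],
  [0, 0, 0],
  [0, 0, 0],
  [0, 0, 0],
], twist=[0, 0, 0, 0, 0, 0, 0, 0, 0, 0], grip=[134, 136, 138, 140, 142, 144, 146, 147, 148, 148])

```text
clock: 27.25
ee_pos: [453.5, 183.5, 77.5]
tcp_rot: [[-0.338, 0.941, 0.0], [0.941, 0.338, 0.0], [0.0, 0.0, -1.0]]
force: [-0.2, 0.1, -0.7]
gripper_width: 35.8
```

```bash
python3 -c "
from h import *
W=get_image('wrist'); cv2.imwrite('pics/w16.png',W)
go(454,182.3,77,20)
"
```

```text
ee [453.5 183.5  77.5] head 19.8 j6 0.02 F [-0.4  0.3  0.6] w 35.9 t 27.3 -> d(cm) [-0.13  0.01  0.05] twist -0.004
```

View pics/w16.png

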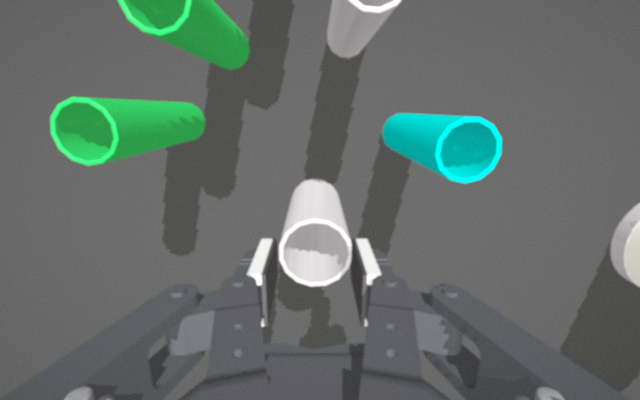

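apply_moves([
  [0, 0, 0],
  [0, 0, 0],
  [0, 0, 0],
  [0, 0, 0],
  [0, 0, 0],
  [0, 0, 0],
], twist=[0, 0, 0, 0, 0, 0], grip=[149, 150, 150, 150, 150, 150])

```text
clock: 27.9
ee_pos: [453.5, 183.5, 77.5]
tcp_rot: [[-0.338, 0.941, 0.0], [0.941, 0.338, 0.0], [0.0, 0.0, -1.0]]
force: [0.5, -0.4, 0.7]
gripper_width: 35.3
```

apply_moves([
  [0, 0, -0.2],
  [0, 0, -0.5],
  [0, 0, -0.8],
  [0, 0, -1],
  [0, 0, -1],
  [0, 0, -1],
], twist=[0, 0, 0, 0, 0, 0], grip=[150, 150, 150, 150, 150, 150])

```text
clock: 28.5
ee_pos: [453.5, 183.5, 87.6]
tcp_rot: [[-0.338, 0.941, 0.0], [0.941, 0.338, 0.0], [0.0, 0.0, -1.0]]
force: [-0.7, -0.2, -0.7]
gripper_width: 35.0
```

```bash
python3 -c "
from h import *
W=get_image('wrist'); cv2.imwrite('pics/w17.png',W)
go(454,182.3,77,20)
"
```

```text
ee [453.4 183.5  87.5] head 19.8 j6 0.02 F [-0.2  0.3 -0.5] w 35.6 t 28.6 -> d(cm) [-0.13  0.01  1.05] twist -0.004
```

View pics/w17.png

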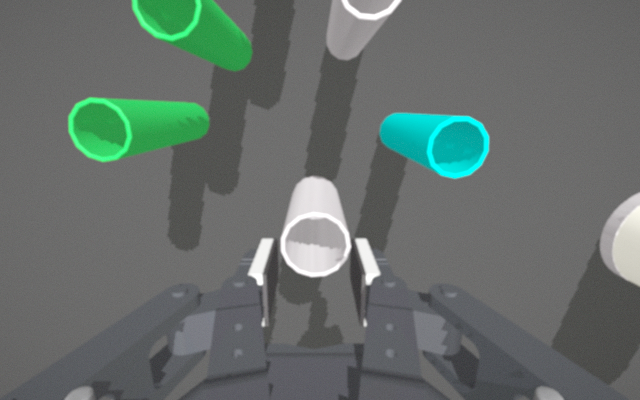

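```bash
python3 -c "
import cv2,numpy as np
a=cv2.imread('pics/w11.png')[160:340,220:420];b=cv2.imread('pics/w16.png')[160:340,220:420]
cv2.imwrite('pics/cmp.png',cv2.resize(np.hstack([a,b]),None,fx=2,fy=3,interpolation=2))
"
```

```text
(no output)
```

View pics/cmp.png

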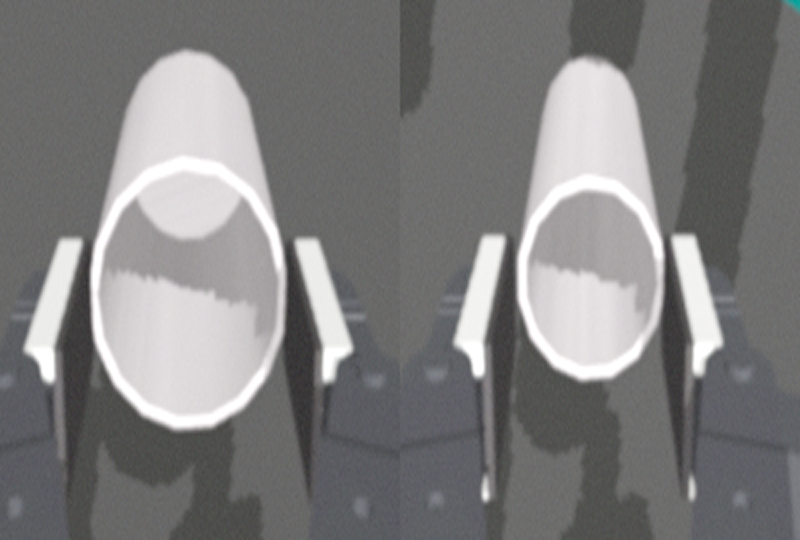

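```bash
python3 -c "
from h import *
s=observe();e=s['ee_pos'];R=s['tcp_rot'];print(s['gripper_width'])
for b in (0,-5,-10,-19,-38): print(b,[proj('wrist',e+R@np.array([x,y,b])).round(0).tolist() for x,y in ((0,0),(11,17.7),(-11,17.7),(11,-17.7))])
print(fitrim('wrist',cv2.imread('pics/w17.png'),4,(454,183)))
"
```

```text
35.63935412642708
0 [[314.0, 238.0], [346.0, 220.0], [345.0, 256.0], [282.0, 220.0]]
-5 [[314.0, 242.0], [347.0, 223.0], [345.0, 260.0], [281.0, 223.0]]
-10 [[314.0, 245.0], [348.0, 226.0], [346.0, 264.0], [280.0, 226.0]]
-19 [[314.0, 253.0], [349.0, 233.0], [348.0, 272.0], [278.0, 233.0]]
-38 [[314.0, 271.0], [354.0, 249.0], [352.0, 293.0], [274.0, 249.0]]
(array([453.93402392, 182.8752383 ]), np.float64(69.00362851959079))
```

```bash
python3 -c "
from h import *
S=cv2.imread('pics/s13.png')
R=observe()['tcp_rot']
e=np.array([597.9,-37.7,63.2])
for b,c in ((0,(0,0,255)),(-10,(0,255,255)),(-25,(0,255,0))):
  for x in (-11,11):
   for y in (-23,23):
    u=(proj('scene',e+R@np.array([x,y,b]))-[180,140])*3; cv2.circle(S,tuple(int(i) for i in u),3,c,-1)
cv2.imwrite('pics/s13b.png',cv2.resize(S[60:300,150:420],None,fx=2.4,fy=2.4,interpolation=2))
print(camera_params('wrist')['t'], R)
"
```

```text
[-488.64259548   16.810148    269.46504495] [[-3.38178090e-01  9.41082128e-01 -8.73642734e-05]
 [ 9.41082126e-01  3.38178097e-01  8.36911036e-05]
 [ 1.08304886e-04 -5.39144586e-05 -9.99999993e-01]]
```

View pics/s13b.png

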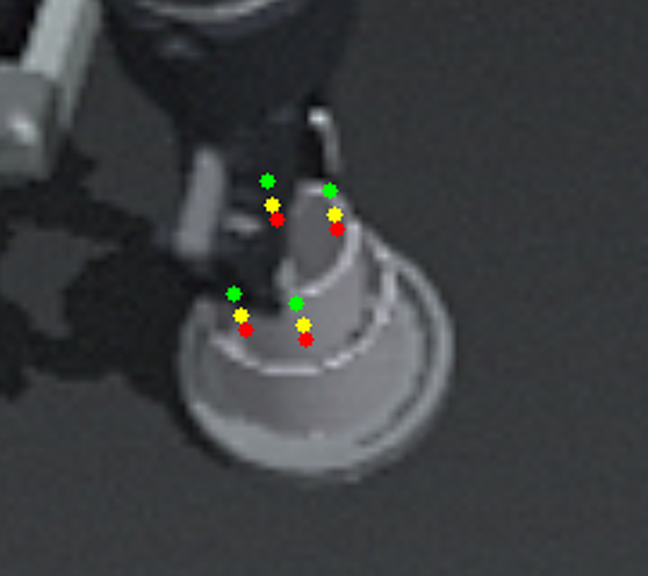

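The jaws went shut above cup4's rim. By the overlays, the pad ends sit about 20–25 mm behind the TCP at this opening. I'll grasp about 18 mm deeper.

apply_moves([
  [0, 0, -1],
  [0, 0, -1],
  [0, 0, -1],
  [0, 0, 0.5],
  [0, 0, 1.5],
  [0, 0, 2.3],
  [0, 0, 2.7],
  [0, 0, 2.7],
  [0, 0, 2.7],
  [0, 0, 2.7],
], twist=[0, 0, 0, 0, 0, 0, 0, 0, 0, 0], grip=[120, 90, 80, 80, 80, 90, 110, 125, 130, 132])

```text
clock: 29.55
ee_pos: [453.8, 183.6, 60.9]
tcp_rot: [[-0.338, 0.941, 0.001], [0.941, 0.338, 0.0], [0.0, 0.001, -1.0]]
force: [-0.4, 0.4, 0.5]
gripper_width: 41.6
```

apply_moves([
  [0, 0, 0],
  [0, 0, 0],
  [0, 0, 0],
  [0, 0, 0],
  [0, 0, 0],
  [0, 0, 0],
  [0, 0, 0],
  [0, 0, 0],
  [0, 0, 0],
], twist=[0, 0, 0, 0, 0, 0, 0, 0, 0], grip=[134, 136, 138, 140, 142, 144, 146, 146, 146])

```text
clock: 30.45
ee_pos: [453.7, 183.6, 60.7]
tcp_rot: [[-0.338, 0.941, 0.0], [0.941, 0.338, 0.0], [0.0, 0.001, -1.0]]
force: [0.4, -0.2, 2.0]
gripper_width: 36.5
```

```bash
python3 -c "
from h import *
W=get_image('wrist'); cv2.imwrite('pics/w18.png',W)
go(454,182.3,77,20)
"
```

```text
ee [453.7 183.6  60.7] head 19.8 j6 0.02 F [1.3 0.2 2.2] w 36.9 t 30.5 -> d(cm) [-0.13 -0.01 -1.63] twist -0.004
```

View pics/w18.png

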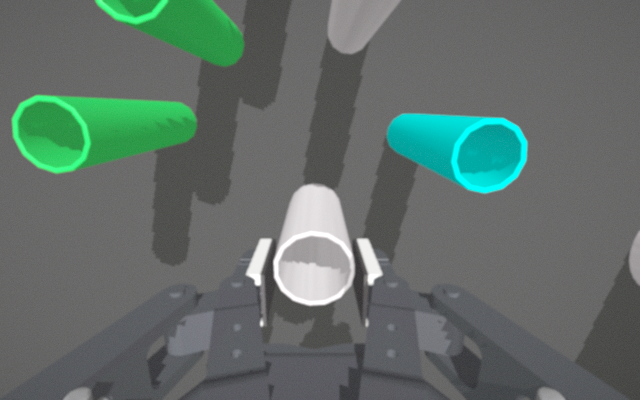

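apply_moves([
  [0, 0, 0],
  [0, 0, 0],
  [0, 0, 0],
  [0, 0, 0],
  [0, 0, -0.2],
  [0, 0, -0.5],
  [0, 0, -1],
  [0, 0, -1.5],
  [0, 0, -1.5],
  [0, 0, -1.5],
], twist=[0, 0, 0, 0, 0, 0, 0, 0, 0, 0], grip=[147, 148, 149, 149, 149, 149, 149, 149, 149, 149])

```text
clock: 31.5
ee_pos: [453.5, 183.5, 75.7]
tcp_rot: [[-0.338, 0.941, 0.0], [0.941, 0.338, 0.0], [0.0, 0.0, -1.0]]
force: [-0.2, -0.6, -0.5]
gripper_width: 35.6
```

```bash
python3 -c "
from h import *
W=get_image('wrist'); cv2.imwrite('pics/w19.png',W)
go(597.5,-37.3,200,20)
"
```

```text
ee [453.4 183.5  75.5] head 19.8 j6 0.02 F [-0.4  0.5 -0.6] w 36.4 t 31.6 -> d(cm) [-25.65   6.09 -12.45] twist -0.004
```

View pics/w19.png

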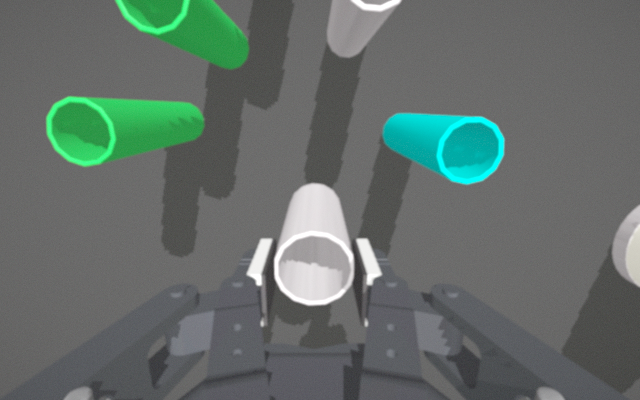

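Cup4 is held, its rim fixed at (314,268) in the view. I'm carrying it over.

apply_moves([
  [0, 0, -1],
  [0, 0, -3],
  [0, 0, -6],
  [0, 0, -9],
  [-1, 0.2, -11.5],
  [-3, 0.7, -12.5],
  [-6, 1.4, -12.5],
  [-9.5, 2.2, -12.5],
  [-13, 3.1, -12.5],
  [-16.5, 3.9, -12.5],
], twist=[0, 0, 0, 0, 0, 0, 0, 0, 0, 0], grip=[149, 149, 149, 149, 149, 149, 149, 149, 149, 149])

```text
clock: 32.55
ee_pos: [546.6, 40.2, 201.2]
tcp_rot: [[-0.338, 0.941, 0.001], [0.941, 0.338, 0.0], [-0.0, 0.001, -1.0]]
force: [-0.4, 1.2, -0.4]
gripper_width: 36.2
```

apply_moves([
  [-3, 0.7, 0],
  [-5.5, 1.3, 0],
  [-7.5, 1.8, 0],
  [-8.7, 2.1, 0],
  [-9.1, 2.2, 0],
  [-9.1, 2.2, 0],
  [-9.1, 2.2, 0],
  [-9.1, 2.2, 0],
], twist=[0, 0, 0, 0, 0, 0, 0, 0], grip=[149, 149, 149, 149, 149, 149, 149, 149])

```text
clock: 33.35
ee_pos: [597.0, -35.9, 200.6]
tcp_rot: [[-0.339, 0.941, -0.0], [0.941, 0.339, 0.0], [0.0, -0.0, -1.0]]
force: [-0.5, -0.2, -1.4]
gripper_width: 36.0
```

```bash
python3 -c "
from h import *
W=get_image('wrist'); cv2.imwrite('pics/w20.png',W); z=observe()['ee_pos'][2]-60.7+95
print(fitrim('wrist',W,4,(597,-36),z=z),fitrim('wrist',W,3,(597,-36),base=10),fitrim('wrist',W,'dock',(597,-36)))
go(597.5,-37.3,75,20)
"
```

```text
(array([597.34439549, -36.5986971 ]), np.float64(92.06430863022078)) (array([597.78828239, -37.68467807]), np.float64(27.879702788986023)) (array([598.08035866, -36.10385091]), np.float64(85.45851871291325))
ee [597.1 -36.  200.7] head 19.8 j6 -0.43 F [-0.4  0.4 -0.4] w 36.1 t 33.4 -> d(cm) [-1.400e-01 -1.000e-02  1.257e+01] twist -0.003
```

View pics/w20.png

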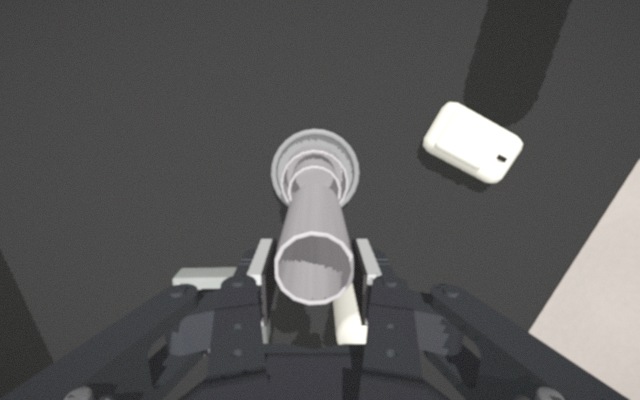

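apply_moves([
  [-0.1, 0, 1],
  [-0.1, 0, 2.5],
  [-0.1, 0, 3.8],
  [-0.1, 0, 4.2],
  [-0.1, 0, 4.2],
  [-0.1, 0, 4.2],
  [-0.1, 0, 4.2],
], twist=[0, 0, 0, 0, 0, 0, 0], grip=[149, 149, 149, 149, 149, 149, 149])

```text
clock: 34.1
ee_pos: [598.3, -37.8, 159.2]
tcp_rot: [[-0.338, 0.941, 0.001], [0.941, 0.338, -0.0], [-0.001, 0.001, -1.0]]
force: [1.1, -0.8, -0.7]
gripper_width: 36.0
```

```bash
python3 -c "
from h import *
W=get_image('wrist'); z=observe()['ee_pos'][2]-60.7+95; S=get_image('scene')
p=fitrim('wrist',W,4,(597,-36),z=z);q=fitrim('wrist',W,3,(597,-36),base=10);print(p,q,fitrim('wrist',W,'dock',(597,-36)))
for u,v in circ('wrist',*q[0],90,24).T: cv2.circle(W,(int(u),int(v)),0,(0,0,255))
for u,v in circ('wrist',*p[0],z-95,19).T: cv2.circle(W,(int(u),int(v)),0,(0,255,0))
cv2.imwrite('pics/w21.png',cv2.resize(W[100:330,200:430],None,fx=2.6,fy=2.6))
cv2.imwrite('pics/s21.png',cv2.resize(S[140:260,220:360],None,fx=4,fy=4))
go(597.5,-37.3,75,20)
"
```

```text
(array([598.29044398, -38.27810594]), np.float64(91.71213212607044)) (array([597.93047453, -38.10803304]), np.float64(33.16953969945155)) (array([597.90460292, -35.95218329]), np.float64(88.31360241493336))
ee [598.2 -37.8 159.1] head 19.8 j6 -0.43 F [-0.3 -0.5 -0.2] w 36.7 t 34.2 -> d(cm) [ 0.07 -0.06  8.41] twist -0.004
```

View pics/w21.png

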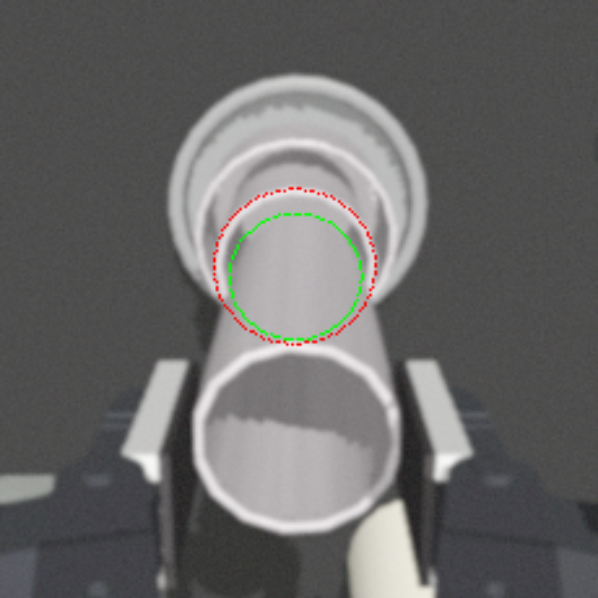

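View pics/s21.png

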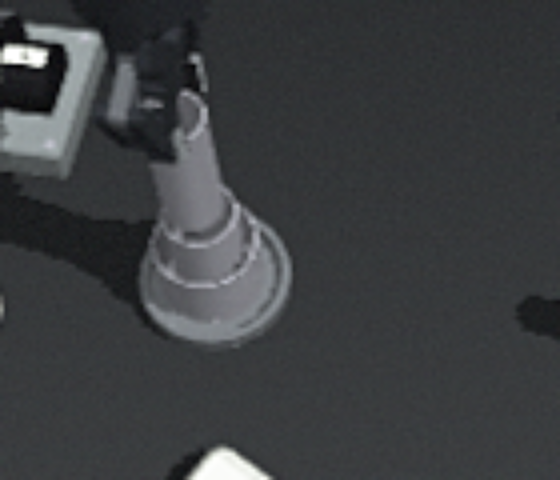

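apply_moves([
  [0.05, -0.05, 0.5],
  [0.05, -0.05, 1],
  [0.05, -0.05, 1.6],
  [0.05, -0.05, 2.5],
  [0.05, -0.05, 4],
  [0.05, -0.05, 5.5],
  [0.05, -0.05, 7],
  [0.05, -0.05, 7.8],
  [0.05, -0.05, 8.1],
  [0.05, -0.05, 8.2],
], twist=[0, 0, 0, 0, 0, 0, 0, 0, 0, 0], grip=[149, 149, 149, 149, 149, 149, 149, 149, 149, 149])

```text
clock: 35.2
ee_pos: [597.2, -37.4, 76.2]
tcp_rot: [[-0.338, 0.941, -0.0], [0.941, 0.338, 0.0], [0.0, -0.0, -1.0]]
force: [-0.5, 0.1, -0.6]
gripper_width: 36.4
```

apply_moves([
  [0, 0, 0.05],
  [0, 0, 0.1],
  [0, 0, 0.15],
  [0, 0, 0.2],
  [0, 0, 0.25],
  [0, 0, 0.25],
], twist=[0, 0, 0, 0, 0, 0], grip=[149, 149, 149, 149, 149, 149])

```text
clock: 35.8
ee_pos: [597.6, -37.5, 74.7]
tcp_rot: [[-0.338, 0.941, 0.001], [0.941, 0.338, -0.0], [-0.001, 0.001, -1.0]]
force: [0.1, -0.7, 3.1]
gripper_width: 36.1
```

```bash
python3 -c "
from h import *
W=get_image('wrist'); S=get_image('scene')
cv2.imwrite('pics/w22.png',cv2.resize(W[100:330,200:430],None,fx=2.6,fy=2.6))
cv2.imwrite('pics/s22.png',cv2.resize(S[140:260,220:360],None,fx=4,fy=4))
go(597.5,-37.3,75,20)
"
```

```text
ee [597.7 -37.5  74.7] head 19.8 j6 -0.43 F [-0.7  0.1  4.6] w 36.5 t 35.9 -> d(cm) [ 0.02 -0.01 -0.03] twist -0.004
```

View pics/w22.png

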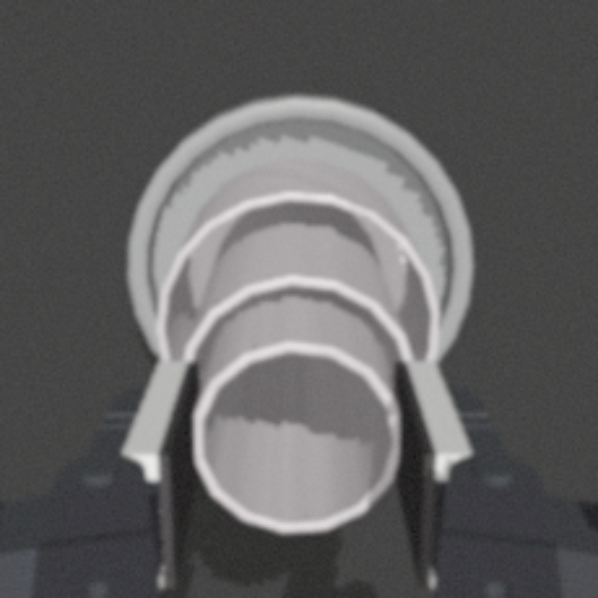

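View pics/s22.png

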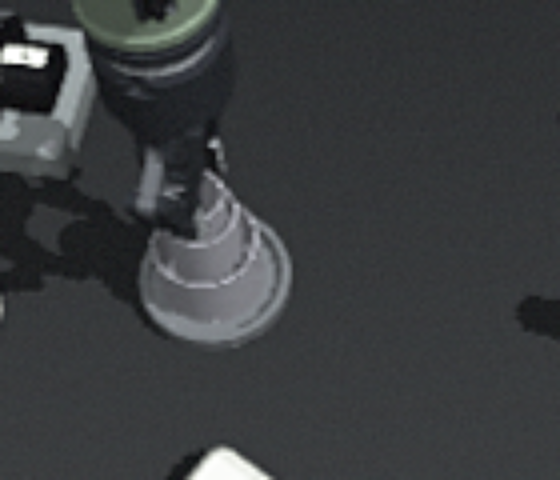

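apply_moves([
  [0, 0, 0],
  [0, 0, 0],
  [0, 0, 0],
  [0, 0, 0],
  [0, 0, 0],
  [0, 0, 0],
  [0, 0, 0],
], twist=[0, 0, 0, 0, 0, 0, 0], grip=[147, 144, 140, 135, 125, 100, 80])

```text
clock: 36.6
ee_pos: [597.0, -37.4, 73.8]
tcp_rot: [[-0.338, 0.941, -0.0], [0.941, 0.338, 0.0], [0.0, -0.0, -1.0]]
force: [-0.8, -0.8, -1.4]
gripper_width: 58.4
```

apply_moves([
  [0, 0, -0.5],
  [0, 0, -1.5],
  [0, 0, -4],
  [0, 0, -7],
  [0, 0, -10],
  [0, 0, -12.5],
  [0, 0, -12.5],
  [0, 0, -12.5],
], twist=[0, 0, 0, 0, 0, 0, 0, 0], grip=[80, 80, 80, 80, 80, 80, 80, 80])

```text
clock: 37.4
ee_pos: [597.2, -37.4, 199.7]
tcp_rot: [[-0.338, 0.941, 0.001], [0.941, 0.338, -0.0], [-0.001, 0.001, -1.0]]
force: [-0.1, -0.6, -0.4]
gripper_width: 58.8
```

```bash
python3 -c "
from h import *
W=get_image('wrist'); cv2.imwrite('pics/w23.png',W); S=get_image('scene');T=get_image('top')
for k,b in ((1,6),(3,10),(4,14),('dock',0)): print(k,fitrim('wrist',W,k,(597,-36),base=b,span=8),fitrim('scene',S,k,(597,-36),base=b,span=8))
for k,p in ((5,(435,302)),): print(k,fitrim('top',T,k,p),fitrim('scene',S,k,p))
go(434.3,302.4,200,20)
"
```

```text
1 (array([596.4501129, -38.235058 ]), np.float64(49.90385265569071)) (array([596.70951187, -38.60152164]), np.float64(34.46194190049873))
3 (array([596.172457  , -37.21867628]), np.float64(60.44442307486702)) (array([596.61236228, -38.00490701]), np.float64(30.90335971224235))
4 (array([596.38748228, -37.09218456]), np.float64(70.05064741788101)) (array([596.87128134, -38.76428177]), np.float64(54.85156512670746))
dock (array([596.24543304, -36.23075923]), np.float64(97.49505114594282)) (array([597.10697593, -37.14351724]), np.float64(53.739427248780004))
5 (array([434.84704185, 302.04315005]), np.float64(100.19688272623145)) (array([433.45430207, 302.76212372]), np.float64(62.34683215578327))
ee [596.3 -37.4 197.6] head 19.8 j6 -0.43 F [-0.6 -0.1  0.2] w 58.7 t 37.5 -> d(cm) [37.45 -3.75 -0.18] twist -0.004
```

View pics/w23.png

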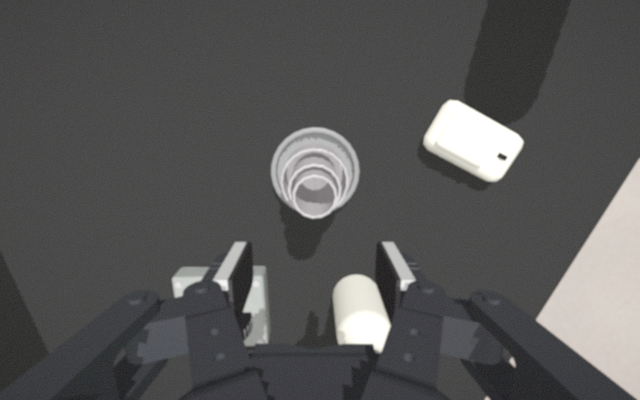

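The nest is concentric in the wrist view, rims around (314,180–195). Now the last one, cup5: the steel one at (434,302).

apply_moves([
  [4, -0.4, 0],
  [8.5, -0.9, 0],
  [13, -1.3, 0],
  [17.5, -1.8, 0],
  [22, -2.2, 0],
  [26.5, -2.7, 0],
  [30.5, -3.1, 0],
  [34, -3.4, 0],
  [36.5, -3.7, 0],
  [37.4, -3.7, 0],
], twist=[0, 0, 0, 0, 0, 0, 0, 0, 0, 0], grip=[80, 85, 90, 90, 90, 90, 90, 90, 90, 90])

```text
clock: 38.55
ee_pos: [434.2, 303.5, 197.9]
tcp_rot: [[-0.341, 0.94, -0.002], [0.94, 0.341, -0.001], [-0.0, -0.002, -1.0]]
force: [0.3, 0.0, -0.0]
gripper_width: 55.3
```

apply_moves([
  [0, 0, 0],
  [0, 0, 0],
  [0, 0, 0],
], twist=[0, 0, 0], grip=[90, 90, 90])

```text
clock: 38.85
ee_pos: [436.4, 300.9, 198.8]
tcp_rot: [[-0.337, 0.942, -0.0], [0.942, 0.337, -0.001], [-0.001, -0.0, -1.0]]
force: [-0.5, -0.7, -0.3]
gripper_width: 55.1
```

```bash
python3 -c "
from h import *
W=get_image('wrist'); cv2.imwrite('pics/w24.png',W); S=get_image('scene')
k,p=(5,(434.5,302)); print(k,fitrim('wrist',W,k,p),fitrim('scene',S,k,p))
go(434.3,302.6,77,20)
"
```

```text
5 (array([434.37969781, 304.28632696]), np.float64(81.27102269524153)) (array([433.47749025, 302.7894193 ]), np.float64(63.234488670783655))
ee [436.4 301.  199. ] head 19.7 j6 0.24 F [ 1.5 -0.7  0.8] w 55.6 t 39.0 -> d(cm) [ 0.22 -0.14 12.2 ] twist -0.006
```

View pics/w24.png

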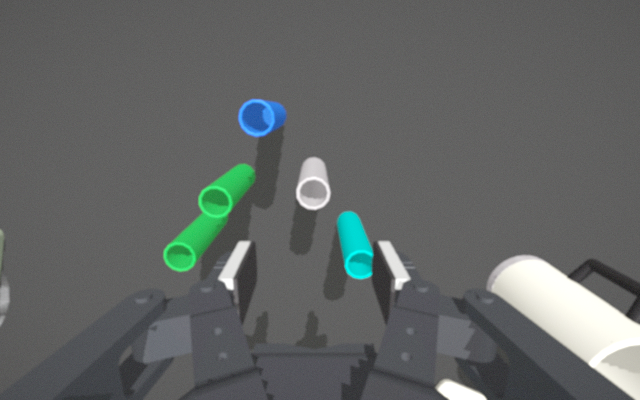

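apply_moves([
  [0.25, -0.1, 2],
  [0.25, -0.1, 4.5],
  [0.25, -0.1, 7],
  [0.25, -0.1, 9],
  [0.25, -0.1, 11],
  [0.25, -0.1, 12.1],
  [0.25, -0.1, 12.1],
  [0.25, -0.1, 12.1],
  [0.25, -0.1, 12.1],
  [0.25, -0.1, 12.1],
], twist=[0, 0, 0, 0, 0, 0, 0, 0, 0, 0], grip=[90, 90, 90, 90, 90, 110, 130, 150, 158, 162])

```text
clock: 39.95
ee_pos: [434.7, 304.4, 79.0]
tcp_rot: [[-0.338, 0.941, 0.002], [0.941, 0.338, 0.001], [0.001, 0.002, -1.0]]
force: [0.0, 0.4, -0.2]
gripper_width: 30.9
```

apply_moves([
  [0, 0, 0],
  [0, 0, 0],
  [0, 0, 0],
  [0, 0, 0],
  [0, 0, 0],
  [0, 0, 0],
  [0, 0, 0],
  [0, 0, 0],
  [0, 0, 0],
  [0, 0, 0],
], twist=[0, 0, 0, 0, 0, 0, 0, 0, 0, 0], grip=[164, 166, 168, 170, 172, 174, 176, 177, 178, 178])

```text
clock: 40.95
ee_pos: [434.3, 304.2, 78.3]
tcp_rot: [[-0.338, 0.941, 0.001], [0.941, 0.338, 0.001], [0.0, 0.001, -1.0]]
force: [-0.3, -0.3, 5.5]
gripper_width: 27.2
```

```bash
python3 -c "
from h import *
W=get_image('wrist'); cv2.imwrite('pics/w25.png',W)
go(434.3,302.6,77,20)
"
```

```text
ee [434.3 304.2  78.3] head 19.8 j6 0.24 F [-0.   0.3  5.2] w 27.2 t 41.0 -> d(cm) [-0.15 -0.06  0.13] twist -0.004
```

View pics/w25.png

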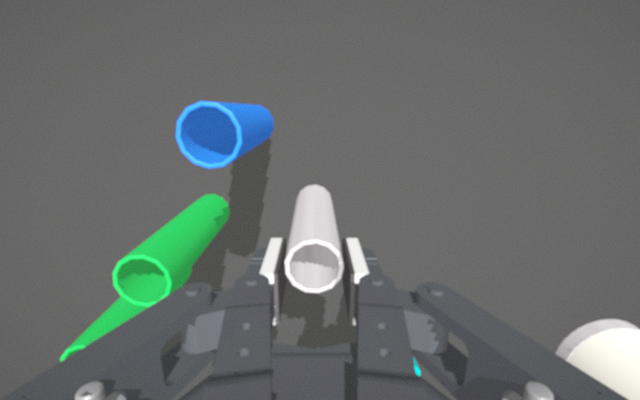

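apply_moves([
  [0, 0, -0.2],
  [0, 0, -0.5],
  [0, 0, -1],
  [0, 0, -1.5],
  [0, 0, -1.5],
  [0, 0, -1.5],
], twist=[0, 0, 0, 0, 0, 0], grip=[178, 178, 178, 178, 178, 178])

```text
clock: 41.6
ee_pos: [434.1, 304.1, 93.2]
tcp_rot: [[-0.338, 0.941, 0.0], [0.941, 0.338, 0.0], [0.0, 0.0, -1.0]]
force: [-0.2, -0.4, -0.9]
gripper_width: 26.8
```

```bash
python3 -c "
from h import *
W=get_image('wrist'); cv2.imwrite('pics/w26.png',W)
go(597.,-38,235,20)
"
```

```text
ee [434. 304.  93.] head 19.8 j6 0.24 F [ 0.2  0.7 -0.7] w 26.9 t 41.6 -> d(cm) [-37.7    3.77 -14.2 ] twist -0.004
```

View pics/w26.png

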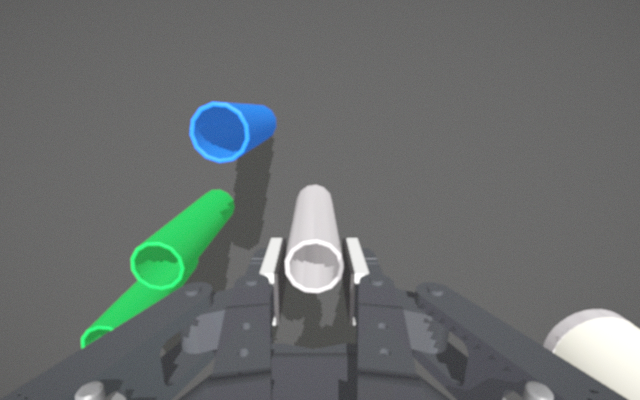

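Cup5 is held. I'm carrying it high to clear the 110 mm look-alikes.

apply_moves([
  [0, 0, -1],
  [0, 0, -3.5],
  [0, 0, -6.5],
  [0, 0, -9.5],
  [0, 0, -12.5],
  [-1, 0.1, -14.2],
  [-4, 0.4, -14.2],
  [-7.5, 0.8, -14.2],
  [-11, 1.1, -14.2],
  [-15, 1.5, -14.2],
], twist=[0, 0, 0, 0, 0, 0, 0, 0, 0, 0], grip=[178, 178, 178, 178, 178, 178, 178, 178, 178, 178])

```text
clock: 42.65
ee_pos: [499.1, 167.1, 235.8]
tcp_rot: [[-0.339, 0.941, 0.001], [0.941, 0.339, 0.001], [0.0, 0.001, -1.0]]
force: [0.9, 0.1, -0.1]
gripper_width: 27.1
```

apply_moves([
  [-4, 0.4, 0],
  [-8, 0.8, 0],
  [-12, 1.2, 0],
  [-15.5, 1.6, 0],
  [-18.5, 1.9, 0],
  [-21, 2.1, 0],
  [-22.4, 2.3, 0],
  [-22.7, 2.3, 0],
  [-22.7, 2.3, 0],
  [-22.7, 2.3, 0],
], twist=[0, 0, 0, 0, 0, 0, 0, 0, 0, 0], grip=[178, 178, 178, 178, 178, 178, 178, 178, 178, 178])

```text
clock: 43.65
ee_pos: [596.9, -36.8, 235.1]
tcp_rot: [[-0.339, 0.941, -0.0], [0.941, 0.339, 0.001], [0.001, -0.0, -1.0]]
force: [-0.3, -0.0, -1.1]
gripper_width: 27.0
```

```bash
python3 -c "
from h import *
W=get_image('wrist'); cv2.imwrite('pics/w27.png',W); z=observe()['ee_pos'][2]-78.3+110
print(fitrim('wrist',W,5,(597,-36),z=z),fitrim('wrist',W,4,(597,-37),base=14,span=6),fitrim('wrist',W,3,(597,-37),base=10,span=6),fitrim('wrist',W,'dock',(597,-36)))
go(597.,-38,198,20)
"
```

```text
(array([597.12272368, -37.37613366]), np.float64(96.13679235457141)) (array([598.22750685, -38.21305411]), np.float64(32.615758505864235)) (array([597.541563 , -36.8195098]), np.float64(32.94494238612311)) (array([597.95173211, -35.92288781]), np.float64(88.78464746211176))
ee [596.9 -36.8 235.2] head 19.8 j6 -0.43 F [-1.5 -0.  -0.6] w 26.8 t 43.7 -> d(cm) [-0.12 -0.03  3.72] twist -0.003
```

View pics/w27.png

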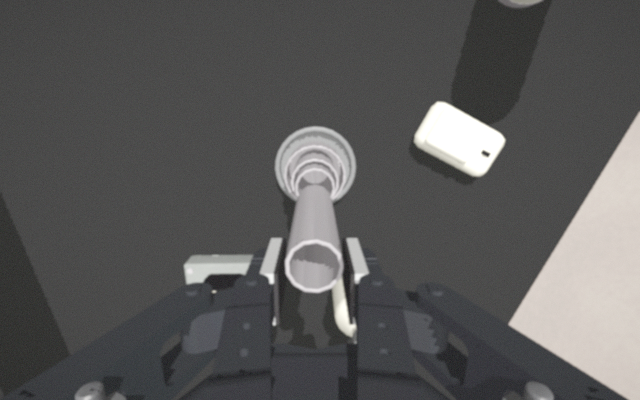

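apply_moves([
  [-0.05, 0.08, 1],
  [-0.05, 0.08, 2.5],
  [-0.05, 0.08, 3.7],
  [-0.05, 0.08, 4.1],
  [-0.05, 0.08, 4.1],
  [-0.05, 0.08, 4.1],
  [-0.05, 0.08, 4.1],
], twist=[0, 0, 0, 0, 0, 0, 0], grip=[178, 178, 178, 178, 178, 178, 178])

```text
clock: 44.4
ee_pos: [598.7, -38.1, 194.7]
tcp_rot: [[-0.338, 0.941, 0.001], [0.941, 0.338, -0.0], [-0.001, 0.001, -1.0]]
force: [-0.3, -0.4, -0.3]
gripper_width: 27.1
```

```bash
python3 -c "
from h import *
W=get_image('wrist'); z=observe()['ee_pos'][2]-78.3+110; S=get_image('scene')
p=fitrim('wrist',W,5,(597,-37),z=z);q=fitrim('wrist',W,4,(597,-37),base=14,span=6);print(p,q,fitrim('wrist',W,'dock',(597,-36)))
for u,v in circ('wrist',*q[0],109,18).T: cv2.circle(W,(int(u),int(v)),0,(0,0,255))
for u,v in circ('wrist',*p[0],z-110,14).T: cv2.circle(W,(int(u),int(v)),0,(0,255,0))
cv2.imwrite('pics/w28.png',cv2.resize(W[100:330,200:430],None,fx=2.6,fy=2.6,interpolation=0))
cv2.imwrite('pics/s28.png',cv2.resize(S[130:250,220:360],None,fx=4,fy=4))
go(597.5,-37.3,97,20)
"
```

```text
(array([598.74092218, -38.72732074]), np.float64(95.52040539662896)) (array([598.18283782, -38.22575009]), np.float64(38.958055413507644)) (array([597.66761301, -35.74181303]), np.float64(92.07579819023378))
ee [598.6 -38.2 194.6] head 19.8 j6 -0.43 F [-0.5 -1.  -0.4] w 26.9 t 44.5 -> d(cm) [ 0.12 -0.09  9.76] twist -0.004
```

View pics/w28.png

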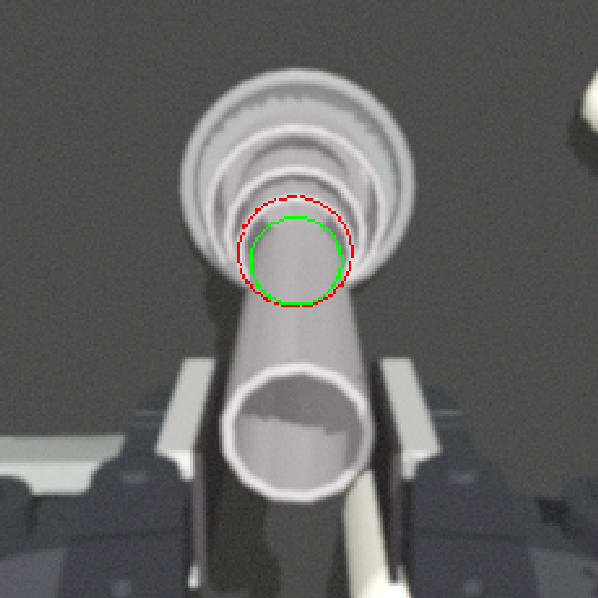

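View pics/s28.png

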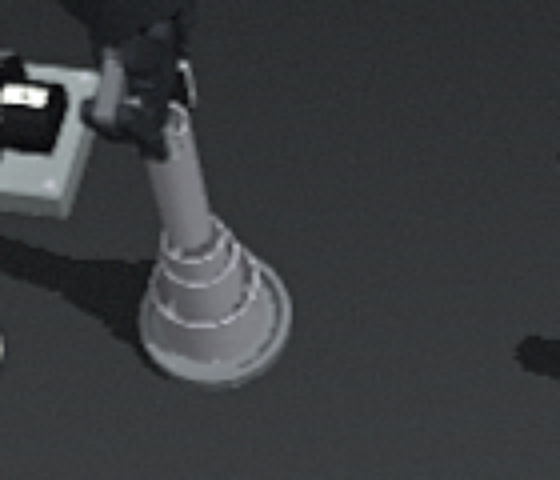

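apply_moves([
  [0.1, -0.05, 0.3],
  [0.1, -0.05, 0.7],
  [0.1, -0.05, 1.1],
  [0.1, -0.05, 1.7],
  [0.1, -0.05, 3],
  [0.1, -0.05, 5],
  [0.1, -0.05, 7],
  [0.1, -0.05, 8.6],
  [0.1, -0.05, 9.4],
  [0.1, -0.05, 9.6],
], twist=[0, 0, 0, 0, 0, 0, 0, 0, 0, 0], grip=[178, 178, 178, 178, 178, 178, 178, 178, 178, 178])

```text
clock: 45.5
ee_pos: [596.8, -37.3, 96.6]
tcp_rot: [[-0.338, 0.941, -0.002], [0.941, 0.338, 0.0], [0.001, -0.002, -1.0]]
force: [0.8, 0.6, 0.7]
gripper_width: 27.2
```

apply_moves([
  [0, 0, 0.05],
  [0, 0, 0.1],
  [0, 0, 0.15],
  [0, 0, 0.2],
  [0, 0, 0.25],
  [0, 0, 0.25],
], twist=[0, 0, 0, 0, 0, 0], grip=[178, 178, 178, 178, 178, 178])

```text
clock: 46.1
ee_pos: [598.0, -37.4, 96.4]
tcp_rot: [[-0.338, 0.941, 0.002], [0.941, 0.338, -0.0], [-0.001, 0.002, -1.0]]
force: [-0.3, -0.2, 4.4]
gripper_width: 26.8
```

```bash
python3 -c "
from h import *
W=get_image('wrist'); S=get_image('scene')
cv2.imwrite('pics/w29.png',cv2.resize(W[100:330,200:430],None,fx=2.6,fy=2.6))
cv2.imwrite('pics/s29.png',cv2.resize(S[130:250,220:360],None,fx=4,fy=4))
go(597.5,-37.3,96,20)
"
```

```text
ee [598.  -37.4  96.3] head 19.8 j6 -0.43 F [-0.   0.3  5.6] w 27.0 t 46.2 -> d(cm) [ 0.02 -0.04  0.03] twist -0.004
```

View pics/w29.png

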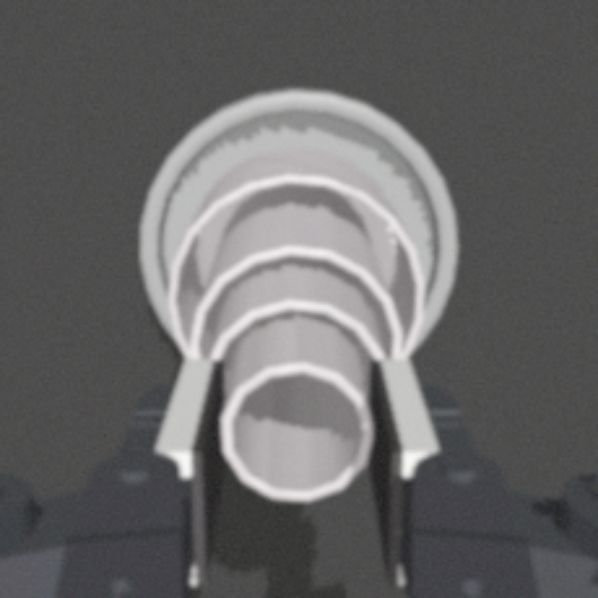

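View pics/s29.png

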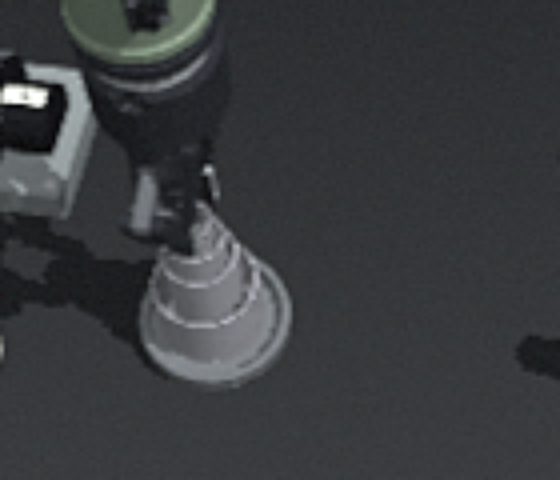

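The arm met contact at TCP z 96.3, right where cup5 should reach the floor. Releasing.

apply_moves([
  [0, 0, 0],
  [0, 0, 0],
  [0, 0, 0],
  [0, 0, 0],
  [0, 0, 0],
  [0, 0, 0],
  [0, 0, 0],
], twist=[0, 0, 0, 0, 0, 0, 0], grip=[176, 173, 170, 165, 150, 120, 100])

```text
clock: 46.9
ee_pos: [597.2, -37.3, 95.1]
tcp_rot: [[-0.338, 0.941, -0.001], [0.941, 0.338, 0.0], [0.0, -0.001, -1.0]]
force: [0.1, 1.2, -0.1]
gripper_width: 52.1
```

apply_moves([
  [0, 0, -0.5],
  [0, 0, -1.5],
  [0, 0, -4],
  [0, 0, -7],
  [0, 0, -10],
  [0, 0, -12.5],
  [0, 0, -12.5],
  [0, 0, -12.5],
  [0, 0, -12.5],
], twist=[0, 0, 0, 0, 0, 0, 0, 0, 0], grip=[100, 100, 100, 100, 100, 100, 100, 100, 100])

```text
clock: 47.8
ee_pos: [596.6, -37.3, 219.4]
tcp_rot: [[-0.338, 0.941, -0.002], [0.941, 0.338, 0.0], [0.001, -0.002, -1.0]]
force: [0.2, 0.9, -0.2]
gripper_width: 52.1
```

```bash
python3 -c "
from h import *
W=get_image('wrist'); S=get_image('scene');T=get_image('top')
for k,b in ((1,6),(3,10),(4,14),(5,18),('dock',0)): print(k,fitrim('wrist',W,k,(597,-37),base=b,span=6),fitrim('scene',S,k,(597,-37),base=b,span=6))
cv2.imwrite('pics/w30.png',W);cv2.imwrite('pics/s30.png',cv2.resize(S[110:250,180:340],None,fx=4.2,fy=4.2))
go(597.5,-37.3,96,20)
"
```

```text
1 (array([598.21459555, -38.74979286]), np.float64(42.58189741690231)) (array([596.56182883, -38.71731625]), np.float64(34.20921847798637))
3 (array([597.85849803, -37.73055911]), np.float64(46.87984555983866)) (array([596.32429997, -38.26173571]), np.float64(31.987381482336076))
4 (array([598.25482214, -38.07581371]), np.float64(63.3828721029907)) (array([596.80363687, -38.92802679]), np.float64(33.111687576222664))
5 (array([598.15299981, -37.97626253]), np.float64(75.00477950269189)) (array([596.70282462, -38.88288675]), np.float64(50.13658485030724))
dock (array([598.15212695, -36.35557151]), np.float64(100.27714129923201)) (array([596.88880885, -37.32119425]), np.float64(53.559476567922914))
ee [596.8 -37.3 219.2] head 19.8 j6 -0.43 F [ 0.6  0.3 -0.7] w 52.0 t 48.0 -> d(cm) [-0.04  0.09 12.32] twist -0.004
```

View pics/w30.png

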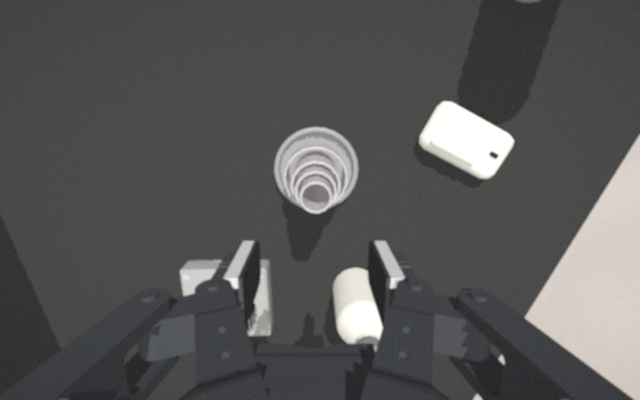

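View pics/s30.png

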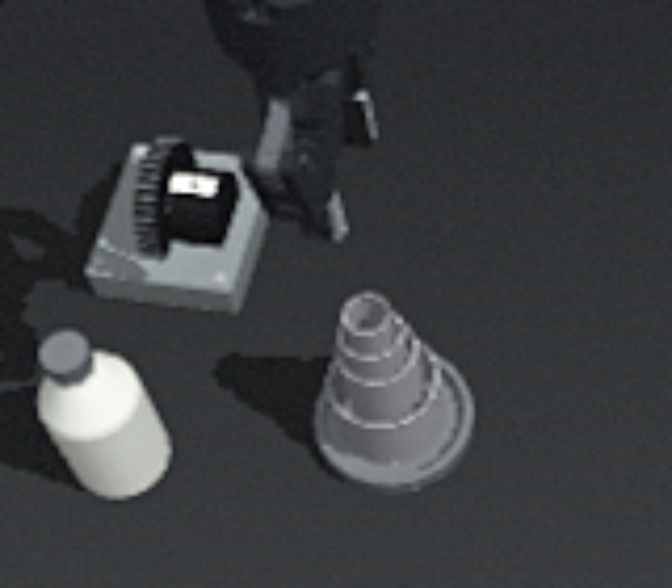

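The nest is complete: all four rims are within about 1 mm of each other and within 2 mm of the dish centre. Next is the counter pose.

```bash
python3 -c "
from h import *
C=[ray('top',(320+u/5,130+v/5),30)[:2] for u,v in ((441,293),(628,216),(714,413),(528,488))]
C=np.array(C); print(C.round(1)); 
for i in range(4): d=C[(i+1)%4]-C[i]; print(np.linalg.norm(d).round(1), np.degrees(np.arctan2(d[1],d[0])).round(1))
print('ctr',C.mean(0))
from scipy.optimize import least_squares
L=np.array([[55,55],[55,-45],[-55,-45],[-55,55]])
def m(p):
    c,s=np.cos(p[2]),np.sin(p[2]); return L@np.array([[c,s],[-s,c]])+p[:2]
best=None
for sh in range(4):
  for a in (0.35,1.9,-1.2,3.5):
    r=least_squares(lambda p:(m(p)-np.roll(C,sh,0)).ravel(),[550,-244,a]); 
    if r.cost<100: print(sh,r.x,r.cost)
T=cv2.imread('pics/top0.png')
"
```

```text
[[ 577.1 -173.5]
 [ 614.1 -265.4]
 [ 518.1 -303.7]
 [ 482.7 -212.8]]
99.1 -68.1
103.4 -158.2
97.5 111.2
102.3 22.6
ctr [ 547.99651264 -238.85753408]
0 [ 5.49862049e+02 -2.43496475e+02  3.82355879e-01] 28.005417454438398
0 [ 5.49862050e+02 -2.43496475e+02  3.82356184e-01] 28.005417454676916
0 [ 5.49862049e+02 -2.43496475e+02  3.82355985e-01] 28.005417454298453
0 [ 5.49862050e+02 -2.43496475e+02  3.82356026e-01] 28.005417454307963
1 [ 552.6364391  -236.99444996    1.95262365] 73.29161747877566
1 [ 552.63643893 -236.99444955    1.95262374] 73.2916174782752
1 [ 552.6364384  -236.99444823   -4.33056128] 73.29161747776867
1 [ 552.63643803 -236.99444729    1.95262423] 73.29161747844529
2 [ 546.13097503 -234.21859352   -2.75923649] 28.005417454593104
2 [ 546.13097585 -234.21859319    3.52394864] 28.005417454299415
2 [ 546.13097479 -234.21859362   -2.75923644] 28.005417454800558
2 [ 546.1309762  -234.21859305    3.52394856] 28.005417454373873
3 [ 543.35658723 -240.72062082   -1.18896843] 73.29161747839309
3 [ 543.3565868  -240.72061978   -1.18896866] 73.29161747773561
3 [ 543.35658668 -240.72061944   -1.18896873] 73.29161747775323
3 [ 543.3565862  -240.72061825    5.09421632] 73.29161747870423
```

```bash
python3 -c "
from h import *
go(550,-243,219,-68)"
```

```text
ee [596.8 -37.3 219.2] head 19.8 j6 -0.43 F [ 0.6  0.3 -0.7] w 52.0 t 48.0 -> d(cm) [-17.78 -11.36   0.02] twist 1.532
```

apply_moves([
  [-2, -1.3, 0],
  [-4, -2.5, 0],
  [-6, -3.8, 0],
  [-8, -5.1, 0],
  [-10, -6.4, 0],
  [-12, -7.7, 0],
  [-14, -9, 0],
  [-16, -10.2, 0],
  [-17.5, -11.2, 0],
  [-17.8, -11.4, 0],
], twist=[0.14, 0.28, 0.42, 0.56, 0.7, 0.84, 0.98, 1.12, 1.26, 1.4], grip=[100, 100, 100, 100, 100, 100, 100, 100, 100, 100])

```text
clock: 48.95
ee_pos: [549.5, -245.3, 219.5]
tcp_rot: [[0.874, 0.486, -0.002], [0.486, -0.874, 0.0], [-0.001, -0.001, -1.0]]
force: [0.7, 0.5, -0.7]
gripper_width: 51.9
```

apply_moves([
  [0, 0, 0],
  [0, 0, 0],
  [0, 0, 0],
  [0, 0, 0],
], twist=[0.1, 0.13, 0.13, 0.13], grip=[100, 100, 100, 100])

```text
clock: 49.35
ee_pos: [550.3, -243.2, 220.2]
tcp_rot: [[0.926, 0.378, -0.001], [0.378, -0.926, 0.0], [-0.0, -0.001, -1.0]]
force: [0.2, -0.6, 0.7]
gripper_width: 51.8
```

```bash
python3 -c "
from h import *
go(550,-243,219,-68)
W=get_image('wrist'); cv2.imwrite('pics/w31.png',W)
print([(d['confidence'],np.array(d['xy'])*[640,400]) for d in landmark_of('wrist','wheel_axle')],proj('wrist',[550,-243.5,44]))
"
```

```text
ee [ 550.3 -243.2  220.2] head -67.8 j6 0.75 F [ 0.2 -0.6  0.7] w 51.8 t 49.4 -> d(cm) [-0.02 -0.03  0.12] twist 0.003
[(0.69, array([314.368, 174.   ]))] [315.04953167 174.31893265]
```

View pics/w31.png

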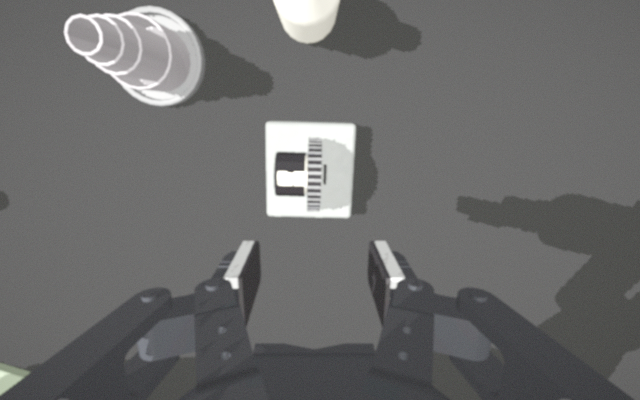

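apply_moves([
  [0, 0, 3],
  [0, 0, 6],
  [0, 0, 9],
  [0, 0, 11],
  [0, 0, 11.5],
  [0, 0, 11.5],
  [0, 0, 11.5],
], twist=[0, 0, 0, 0, 0, 0, 0], grip=[100, 100, 100, 100, 100, 100, 100])

```text
clock: 50.15
ee_pos: [551.3, -243.7, 106.8]
tcp_rot: [[0.926, 0.377, 0.002], [0.377, -0.926, -0.001], [0.002, 0.002, -1.0]]
force: [0.0, -0.4, 1.1]
gripper_width: 51.8
```

```bash
python3 -c "
from h import *
go(550,-243,219,-68)
W=get_image('wrist'); cv2.imwrite('pics/w32.png',cv2.resize(W[120:320,220:420],None,fx=3,fy=3,interpolation=2))
print(proj('wrist',[550,-243.5,84]))
"
```

```text
ee [ 551.3 -243.7  106.8] head -67.9 j6 0.75 F [ 0.  -0.4  1.1] w 51.8 t 50.1 -> d(cm) [ -0.07  -0.1  -11.22] twist 0.002
[314.29504088 223.95700377]
```

View pics/w32.png

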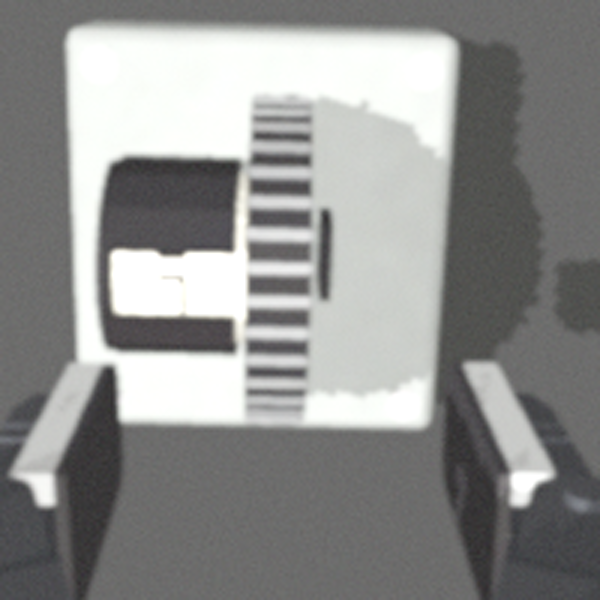

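```bash
python3 -c "
from h import *
s=None
W=get_image('wrist').astype(float)
for i in range(5): W+=get_image('wrist')
W/=6
c=W[195:235,250:310].mean(2); print(c.max(), np.percentile(c,[50,80,90,95]))
e=np.clip((c-215)/(255-215),0,1)*255
S=sum(get_image('scene').astype(float) for i in range(4))/4
d=S[140:185,200:250].mean(2); f=np.clip((d-d.max()*0.5)/(d.max()*0.5),0,1)*255
cv2.imwrite('pics/dig.png',np.vstack([cv2.resize(e,(600,400),interpolation=2)]))
cv2.imwrite('pics/dig2.png',cv2.resize(d,(600,540),interpolation=2))
"
```

```text
255.0 [210.22222222 255.         255.         255.        ][ WARN:0@7.914] global loadsave.cpp:1063 imwrite_ Unsupported depth image for selected encoder is fallbacked to CV_8U.
```

View pics/dig.png

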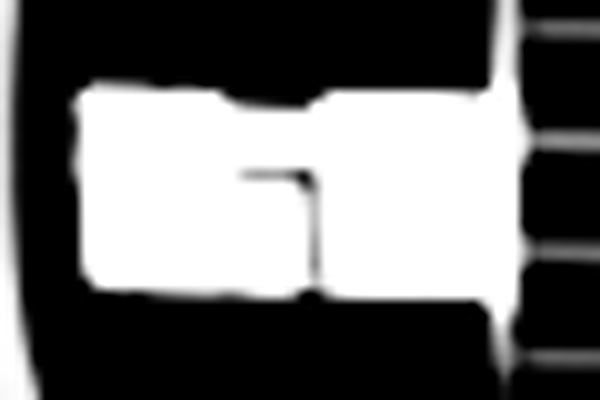

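View pics/dig2.png

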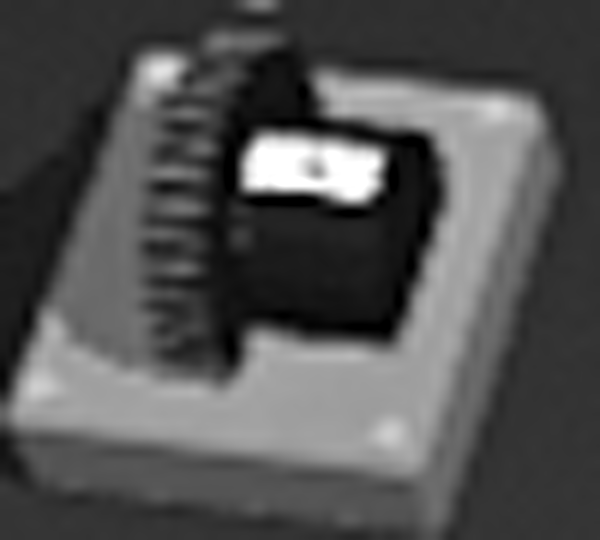

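```bash
python3 -c "
from h import *
s=observe(); K,R,t=P('wrist'); o=-R.T@t; print('cam in tool',s['tcp_rot'].T@(o-s['ee_pos']), 'cam fwd in tool', s['tcp_rot'].T@R[2])
ct,st=np.cos(.385),np.sin(.385); win=np.array([550-st*24,-243.5+ct*24,68.])
for dx in (-75,-60,-45,-30):
  for dz in (0,-30,-50):
    sh=s['tcp_rot']@np.array([dx,0,0])+[0,0,dz]
    # camera moves by sh => project win - sh
    print(dx,dz,proj('wrist',win-sh).round())
"
```

```text
cam in tool [  69.60838863   -1.13834161 -166.54371711] cam fwd in tool [-2.74594320e-01 -6.85781595e-05  9.61560167e-01]
-75 0 [276.  99.]
-75 -30 [270.  98.]
-75 -50 [264.  97.]
-60 0 [277. 125.]
-60 -30 [271. 127.]
-60 -50 [266. 130.]
-45 0 [278. 149.]
-45 -30 [272. 155.]
-45 -50 [267. 161.]
-30 0 [279. 172.]
-30 -30 [273. 182.]
-30 -50 [268. 191.]
```

apply_moves([
  [-2.5, 0, 0],
  [-5, 0, 0],
  [-7, 0, 0],
  [-7, 0, 1],
  [-7, 0, 3],
  [-7, 0, 5],
  [-7, 0, 6.5],
  [-7, 0, 7],
  [-7, 0, 7],
  [-7, 0, 7],
], twist=[0, 0, 0, 0, 0, 0, 0, 0, 0, 0], grip=[100, 100, 100, 100, 100, 100, 100, 100, 100, 100])

```text
clock: 51.7
ee_pos: [486.2, -269.9, 35.9]
tcp_rot: [[0.926, 0.376, 0.001], [0.376, -0.926, -0.0], [0.001, 0.001, -1.0]]
force: [0.2, -0.8, -0.4]
gripper_width: 52.1
```

```bash
python3 -c "
from h import *
go(550,-243,219,-68)
W=get_image('wrist'); cv2.imwrite('pics/w33.png',W)
c=W[60:160,220:360]; e=np.clip((c.astype(float)-190)/65,0,1)*255
cv2.imwrite('pics/dig3.png',cv2.resize(np.uint8(e),None,fx=5,fy=5,interpolation=2))
"
```

```text
ee [ 486.2 -269.9   35.9] head -67.9 j6 0.66 F [ 0.2 -0.8 -0.4] w 52.1 t 51.7 -> d(cm) [  6.94  -0.08 -18.31] twist 0.002
```

View pics/w33.png

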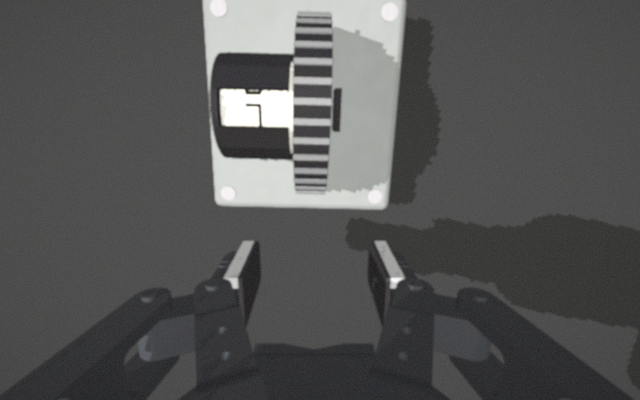

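View pics/dig3.png

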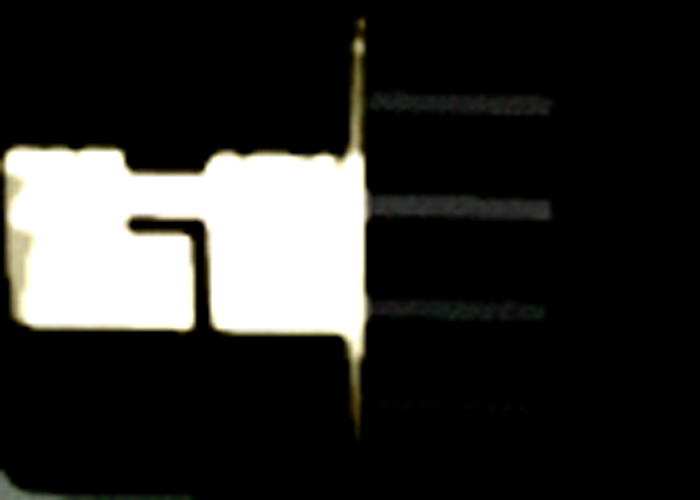

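The digits read "7" with the bottom of "6" above it (toward +x), so the wheel is at about 4.26 rad. It needs about 4.26 rad toward −x. I'll pinch the rim in several strokes. First I'll position above the +x part of the rim and check finger depth.

apply_moves([
  [0, 0, -2],
  [0, 0, -5],
  [0, 0, -8],
  [2, -0.1, -9],
  [5, -0.1, -9],
  [8, -0.1, -9],
  [8.8, -0.1, -9],
  [8.8, -0.1, -8],
  [8.8, -0.1, -6],
  [8.8, -0.1, -5.5],
], twist=[0, 0, 0, 0, 0, 0, 0, 0, 0, 0], grip=[120, 140, 160, 165, 165, 165, 165, 165, 165, 165])

```text
clock: 52.75
ee_pos: [563.9, -235.3, 88.1]
tcp_rot: [[0.927, 0.376, -0.005], [0.376, -0.927, 0.002], [-0.004, -0.004, -1.0]]
force: [-1.0, 0.6, -0.3]
gripper_width: 30.1
```

apply_moves([
  [0, 0, 1],
  [0, 0, 1.6],
  [0, 0, 1.6],
  [0, 0, 1.6],
], twist=[0, 0, 0, 0], grip=[165, 165, 165, 165])

```text
clock: 53.15
ee_pos: [566.8, -235.9, 74.8]
tcp_rot: [[0.927, 0.376, 0.0], [0.376, -0.927, -0.0], [0.0, 0.0, -1.0]]
force: [-0.1, -0.5, 0.1]
gripper_width: 29.9
```

```bash
python3 -c "
from h import *
W=get_image('wrist');S=get_image('scene'); cv2.imwrite('pics/w34.png',cv2.resize(W[150:350,200:430],None,fx=3,fy=3,interpolation=2))
cv2.imwrite('pics/s34.png',cv2.resize(S[110:210,170:290],None,fx=5,fy=5,interpolation=2))
go(550+18.6*.928,-243.5+18.6*.374,49,-68)
"
```

```text
ee [ 567.1 -235.9   75.1] head -67.9 j6 0.77 F [0.  0.3 0.5] w 30.3 t 53.2 -> d(cm) [-0.01  0.06  2.61] twist 0.002
```

View pics/w34.png

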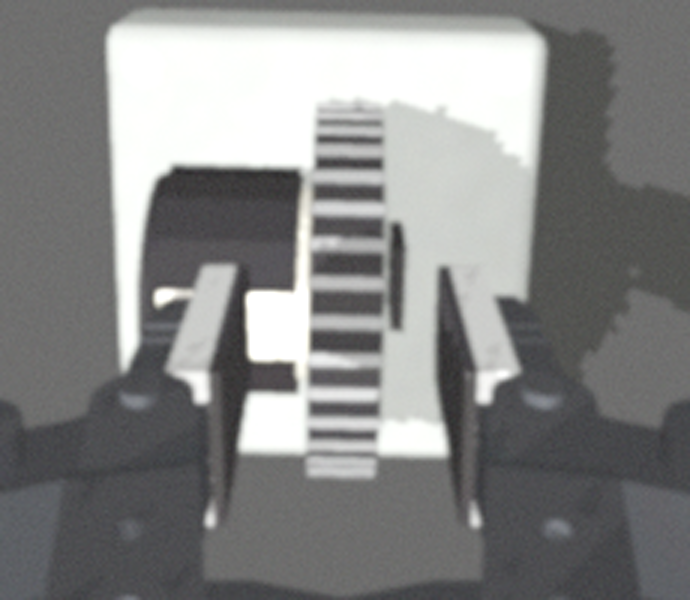

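View pics/s34.png

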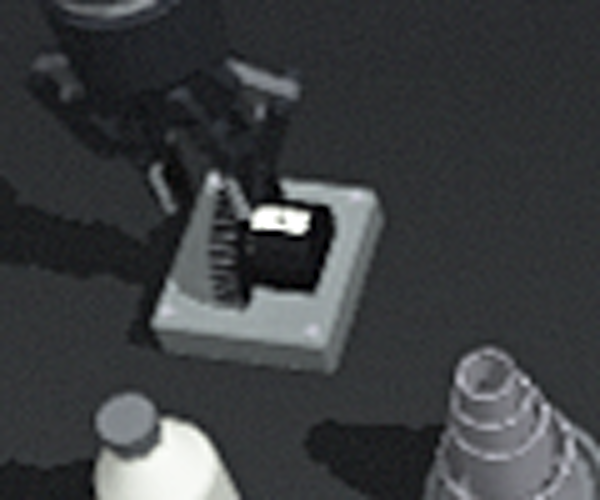

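I'll probe the wheel's top with closed fingers to learn the real tip position.

apply_moves([
  [0, 0, -1.5],
  [-0.9, 0, -2],
  [-1.9, 0, -2],
  [-1.9, 0, -2],
  [-1.9, 0, -2],
  [-1.9, 0, -2],
  [-1.9, 0, -2],
  [-1.9, 0, -1],
  [-1.9, 0, 0],
  [-1.9, 0, 0],
], twist=[0, 0, 0, 0, 0, 0, 0, 0, 0, 0], grip=[190, 220, 255, 255, 255, 255, 255, 255, 255, 255])

```text
clock: 54.25
ee_pos: [547.7, -242.1, 72.1]
tcp_rot: [[0.926, 0.376, -0.004], [0.376, -0.926, 0.002], [-0.003, -0.003, -1.0]]
force: [-0.1, -0.3, 0.6]
gripper_width: 0.1
```

apply_moves([
  [0, 0, 0.1],
  [0, 0, 0.2],
  [0, 0, 0.3],
  [0, 0, 0.4],
  [0, 0, 0.5],
  [0, 0, 0.5],
], twist=[0, 0, 0, 0, 0, 0], grip=[255, 255, 255, 255, 255, 255])

```text
clock: 54.85
ee_pos: [549.0, -242.8, 69.4]
tcp_rot: [[0.927, 0.376, -0.0], [0.376, -0.927, 0.0], [-0.0, -0.0, -1.0]]
force: [0.1, -0.4, 0.6]
gripper_width: 0.1
```

apply_moves([
  [0, 0, 0.1],
  [0, 0, 0.2],
  [0, 0, 0.3],
  [0, 0, 0.4],
  [0, 0, 0.4],
], twist=[0, 0, 0, 0, 0], grip=[255, 255, 255, 255, 255])

```text
clock: 55.35
ee_pos: [549.0, -242.8, 65.3]
tcp_rot: [[0.927, 0.376, -0.0], [0.376, -0.927, 0.0], [-0.0, -0.0, -1.0]]
force: [-0.2, -0.5, 0.3]
gripper_width: -0.1
```

apply_moves([
  [0, 0, 0.1],
  [0, 0, 0.2],
  [0, 0, 0.3],
  [0, 0, 0.3],
], twist=[0, 0, 0, 0], grip=[255, 255, 255, 255])

```text
clock: 55.75
ee_pos: [548.9, -242.8, 62.3]
tcp_rot: [[0.927, 0.376, -0.0], [0.376, -0.927, 0.0], [-0.0, -0.0, -1.0]]
force: [0.0, 1.1, -0.1]
gripper_width: -0.2
```

apply_moves([
  [0, 0, 0.1],
  [0, 0, 0.2],
  [0, 0, 0.2],
], twist=[0, 0, 0], grip=[255, 255, 255])

```text
clock: 56.05
ee_pos: [549.0, -242.8, 60.4]
tcp_rot: [[0.926, 0.376, -0.0], [0.376, -0.926, 0.0], [-0.0, -0.0, -1.0]]
force: [-0.2, 0.2, -0.5]
gripper_width: 0.2
```

apply_moves([
  [0, 0, 0.1],
  [0, 0, 0.2],
  [0, 0, 0.2],
], twist=[0, 0, 0], grip=[255, 255, 255])

```text
clock: 56.35
ee_pos: [549.8, -242.7, 60.1]
tcp_rot: [[0.927, 0.376, 0.002], [0.376, -0.927, -0.0], [0.002, 0.001, -1.0]]
force: [-1.8, 1.5, 8.9]
gripper_width: 0.1
```

Contact came at TCP z 60.3, so with the fingers shut the tips are 23.7 mm behind the TCP. Now I'll set up the pinch at about +0.65 rad from the top of the rim.

apply_moves([
  [0, 0, -1],
  [0, 0, -2.5],
  [0.7, 0, -3.5],
  [1.4, 0, -3.5],
  [2, 0, -3.5],
  [2, 0, -3.5],
  [2, 0, -3.5],
  [2, 0, -3.5],
], twist=[0, 0, 0, 0, 0, 0, 0, 0], grip=[255, 255, 220, 190, 170, 165, 165, 165])

```text
clock: 57.15
ee_pos: [567.1, -235.1, 92.8]
tcp_rot: [[0.926, 0.376, -0.001], [0.376, -0.926, 0.001], [-0.001, -0.001, -1.0]]
force: [0.4, 0.1, 0.8]
gripper_width: 30.1
```

```bash
python3 -c "
from h import *
go(550+20*.928,-243.3+20*.374,46.3,-68)"
```

```text
ee [ 567.1 -235.1   92.8] head -67.9 j6 0.77 F [0.4 0.1 0.8] w 30.1 t 57.1 -> d(cm) [0.11 0.12 4.65] twist 0.002
```

apply_moves([
  [0.1, 0.1, 1.5],
  [0.1, 0.1, 3],
  [0.1, 0.1, 4],
  [0.1, 0.1, 4.6],
  [0.1, 0.1, 4.6],
  [0.1, 0.1, 4.6],
  [0.1, 0.1, 4.6],
  [0.1, 0.1, 4.6],
  [0.1, 0.1, 4.6],
  [0.1, 0.1, 4.6],
], twist=[0, 0, 0, 0, 0, 0, 0, 0, 0, 0], grip=[165, 165, 165, 165, 165, 180, 195, 205, 212, 216])

```text
clock: 58.15
ee_pos: [569.2, -235.8, 48.0]
tcp_rot: [[0.927, 0.376, 0.001], [0.376, -0.927, 0.0], [0.001, 0.0, -1.0]]
force: [0.4, 1.5, 2.0]
gripper_width: 13.4
```

apply_moves([
  [0, 0, 0],
  [0, 0, 0],
  [0, 0, 0],
  [0, 0, 0],
], twist=[0, 0, 0, 0], grip=[218, 220, 220, 220])

```text
clock: 58.55
ee_pos: [569.2, -235.7, 47.9]
tcp_rot: [[0.927, 0.376, 0.001], [0.376, -0.927, 0.0], [0.001, 0.0, -1.0]]
force: [-0.5, 2.6, 5.0]
gripper_width: 13.4
```

```bash
python3 -c "
from h import *
W=get_image('wrist');cv2.imwrite('pics/w35.png',cv2.resize(W[150:350,200:430],None,fx=3,fy=3,interpolation=2))
go(550+20*.928,-243.3+20*.374,46.3,-68)
for a in np.arange(.65,-.76,-.1): print(round(a,2), round(3.3*(np.sin(a)-np.sin(.65)),2), round(-3.3*(np.cos(a)-np.cos(.65)),2))
"
```

```text
ee [ 569.3 -235.8   47.9] head -67.9 j6 0.77 F [1.1 2.1 5.3] w 13.3 t 58.6 -> d(cm) [-0.07 -0.02  0.16] twist 0.002
0.65 0.0 -0.0
0.55 -0.27 -0.19
0.45 -0.56 -0.34
0.35 -0.87 -0.47
0.25 -1.18 -0.57
0.15 -1.5 -0.64
0.05 -1.83 -0.67
-0.05 -2.16 -0.67
-0.15 -2.49 -0.64
-0.25 -2.81 -0.57
-0.35 -3.13 -0.47
-0.45 -3.43 -0.34
-0.55 -3.72 -0.19
-0.65 -3.99 -0.0
-0.75 -4.25 0.21
```

View pics/w35.png

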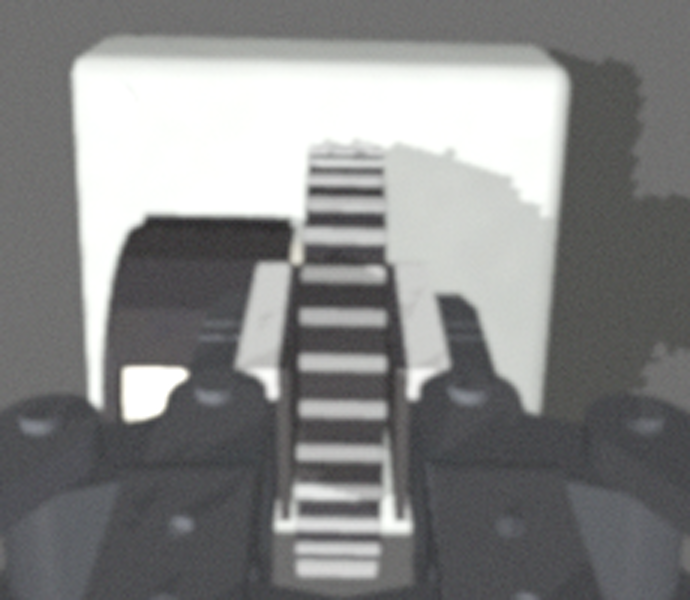

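apply_moves([
  [-0.27, 0, -0.19],
  [-0.56, 0, -0.34],
  [-0.87, 0, -0.47],
  [-1.18, 0, -0.57],
  [-1.5, 0, -0.64],
  [-1.83, 0, -0.67],
  [-2.16, 0, -0.67],
  [-2.49, 0, -0.64],
  [-2.81, 0, -0.57],
  [-3.13, 0, -0.47],
], twist=[0, 0, 0, 0, 0, 0, 0, 0, 0, 0], grip=[220, 220, 220, 220, 220, 220, 220, 220, 220, 220])

```text
clock: 59.6
ee_pos: [539.7, -247.2, 53.0]
tcp_rot: [[0.927, 0.376, 0.0], [0.376, -0.927, 0.001], [0.001, -0.001, -1.0]]
force: [0.6, 4.8, 1.6]
gripper_width: 13.1
```

apply_moves([
  [-0.3, 0, 0.13],
  [-0.59, 0, 0.28],
  [-0.86, 0, 0.47],
  [-0.86, 0, 0.47],
  [-0.86, 0, 0.47],
], twist=[0, 0, 0, 0, 0], grip=[220, 220, 220, 220, 220])

```text
clock: 60.1
ee_pos: [530.6, -250.7, 49.1]
tcp_rot: [[0.926, 0.377, -0.002], [0.377, -0.926, 0.0], [-0.002, -0.001, -1.0]]
force: [-3.1, 4.5, 6.6]
gripper_width: 13.3
```

```bash
python3 -c "
from h import *
W=get_image('wrist');cv2.imwrite('pics/w36.png',cv2.resize(W[100:350,200:430],None,fx=2.4,fy=2.4,interpolation=2))
S=get_image('scene');cv2.imwrite('pics/s36.png',cv2.resize(S[130:200,190:270],None,fx=7,fy=7,interpolation=2))
go(550-20*.928,-243.3-20*.374,46.3,-68)
"
```

```text
ee [ 530.6 -250.7   49.1] head -67.9 j6 0.72 F [-2.6  4.1  5.5] w 12.9 t 60.2 -> d(cm) [0.07 0.04 0.28] twist 0.002
```

View pics/w36.png

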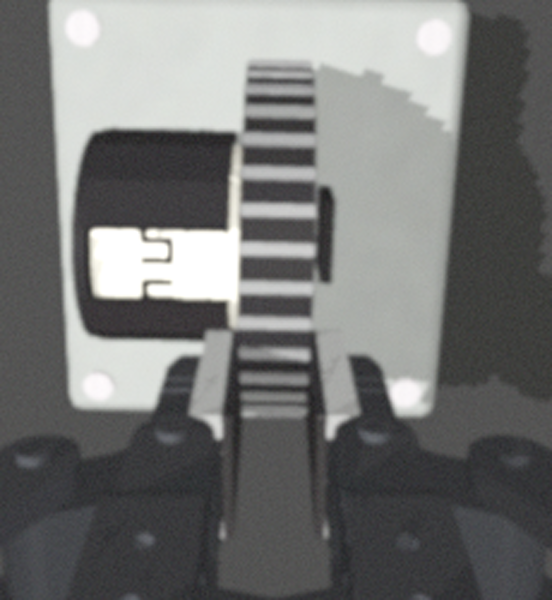

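View pics/s36.png

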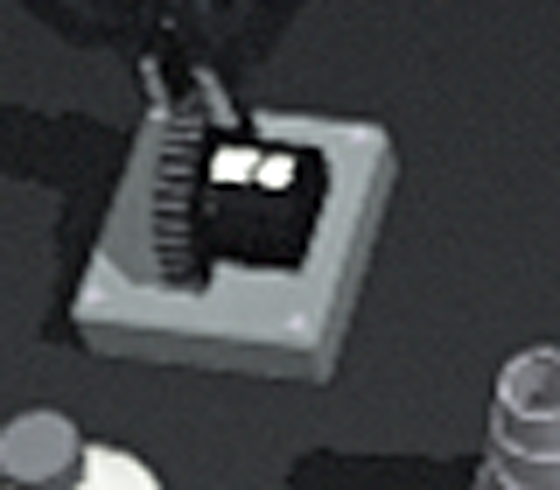

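The window now shows the bottom of 5 over the top of 6, so the wheel is at about 3.4 rad. The stroke moved it about −0.87 rad. I'll open, go back along the arc and repeat.

apply_moves([
  [0, 0, 0],
  [0, 0, 0],
  [0.2, 0, -0.4],
  [0.6, 0, -0.7],
  [1.2, 0, -0.9],
  [2, 0, -1],
  [2.8, 0, -0.9],
  [3.4, 0, -0.7],
  [3.9, 0, -0.3],
  [4.05, 0, 0.1],
], twist=[0, 0, 0, 0, 0, 0, 0, 0, 0, 0], grip=[200, 180, 165, 165, 165, 165, 165, 165, 165, 165], grip_force=30)

```text
clock: 61.2
ee_pos: [570.0, -235.2, 45.8]
tcp_rot: [[0.926, 0.377, -0.0], [0.377, -0.926, 0.0], [-0.0, -0.0, -1.0]]
force: [1.3, -0.5, 0.2]
gripper_width: 30.0
```

apply_moves([
  [0, 0, 0],
  [0, 0, 0],
  [0, 0, 0],
  [0, 0, 0],
  [0, 0, 0],
  [0, 0, 0],
  [0, 0, 0],
  [0, 0, 0],
], twist=[0, 0, 0, 0, 0, 0, 0, 0], grip=[165, 185, 200, 210, 216, 220, 224, 224])

```text
clock: 62.0
ee_pos: [569.5, -235.6, 46.7]
tcp_rot: [[0.927, 0.376, 0.0], [0.376, -0.927, 0.0], [0.0, -0.0, -1.0]]
force: [-0.3, 0.7, 2.1]
gripper_width: 12.7
```

```bash
python3 -c "
from h import *
go(550+20*.928,-243.3+20*.374,46.3,-68)
"
```

```text
ee [ 569.5 -235.6   46.7] head -67.9 j6 0.77 F [-0.3  0.7  2.1] w 12.7 t 62.0 -> d(cm) [-0.09 -0.01  0.04] twist 0.002
```

Second stroke.

apply_moves([
  [-0.27, 0, -0.19],
  [-0.56, 0, -0.34],
  [-0.87, 0, -0.47],
  [-1.18, 0, -0.57],
  [-1.5, 0, -0.64],
  [-1.83, 0, -0.67],
  [-2.16, 0, -0.67],
  [-2.49, 0, -0.64],
  [-2.81, 0, -0.57],
  [-3.13, 0, -0.47],
], twist=[0, 0, 0, 0, 0, 0, 0, 0, 0, 0], grip=[224, 224, 224, 224, 224, 224, 224, 224, 224, 224])

```text
clock: 63.0
ee_pos: [541.0, -246.7, 52.7]
tcp_rot: [[0.927, 0.376, 0.002], [0.376, -0.927, 0.001], [0.002, -0.0, -1.0]]
force: [1.9, 5.6, 1.8]
gripper_width: 12.5
```

apply_moves([
  [-0.3, 0, 0.13],
  [-0.59, 0, 0.28],
  [-0.86, 0, 0.47],
  [-0.86, 0, 0.47],
  [-0.86, 0, 0.47],
], twist=[0, 0, 0, 0, 0], grip=[224, 224, 224, 224, 224])

```text
clock: 63.5
ee_pos: [531.9, -250.2, 49.2]
tcp_rot: [[0.926, 0.376, 0.0], [0.376, -0.926, 0.001], [0.0, -0.0, -1.0]]
force: [-1.5, 4.5, 9.1]
gripper_width: 12.7
```

```bash
python3 -c "
from h import *
W=get_image('wrist');cv2.imwrite('pics/w37.png',cv2.resize(W[100:350,200:430],None,fx=2.4,fy=2.4,interpolation=2))
go(550-20*.928,-243.3-20*.374,46.3,-68)
"
```

```text
ee [ 531.9 -250.2   49.2] head -67.9 j6 0.73 F [-1.9  5.3  9.1] w 12.5 t 63.5 -> d(cm) [-0.07  0.03  0.29] twist 0.002
```

View pics/w37.png

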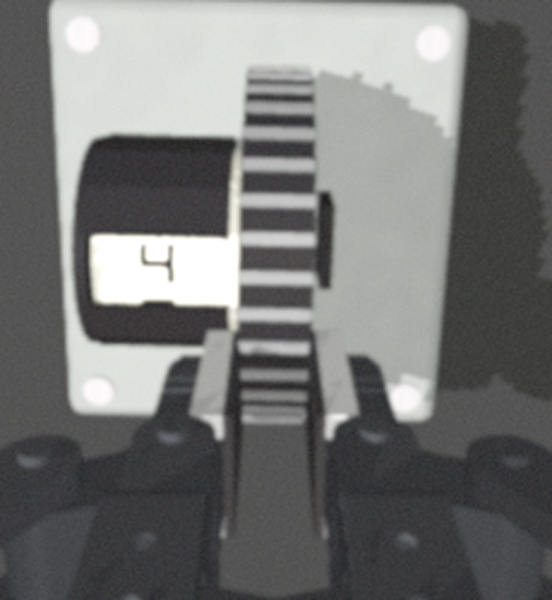

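It now shows 4, nearly centred, at about 2.57 rad. Third stroke next.

apply_moves([
  [0, 0, 0],
  [0, 0, 0],
  [0.2, 0, -0.4],
  [0.6, 0, -0.7],
  [1.2, 0, -0.9],
  [2, 0, -1],
  [2.8, 0, -0.9],
  [3.4, 0, -0.7],
  [3.9, 0, -0.3],
  [4, 0, 0.1],
], twist=[0, 0, 0, 0, 0, 0, 0, 0, 0, 0], grip=[200, 180, 165, 165, 165, 165, 165, 165, 165, 165])

```text
clock: 64.55
ee_pos: [570.0, -235.2, 44.8]
tcp_rot: [[0.926, 0.377, -0.0], [0.377, -0.926, 0.0], [-0.0, -0.0, -1.0]]
force: [-0.4, -0.1, 0.5]
gripper_width: 30.0
```

apply_moves([
  [0, 0, 0],
  [0, 0, 0],
  [0, 0, 0],
  [0, 0, 0],
  [0, 0, 0],
  [0, 0, 0],
  [0, 0, 0],
  [0, 0, 0],
], twist=[0, 0, 0, 0, 0, 0, 0, 0], grip=[165, 185, 200, 210, 216, 220, 224, 224])

```text
clock: 65.35
ee_pos: [569.6, -235.6, 45.7]
tcp_rot: [[0.927, 0.376, 0.0], [0.376, -0.927, 0.0], [0.0, -0.0, -1.0]]
force: [-0.7, 0.5, 1.5]
gripper_width: 12.7
```

apply_moves([
  [-0.27, 0, -0.19],
  [-0.56, 0, -0.34],
  [-0.87, 0, -0.47],
  [-1.18, 0, -0.57],
  [-1.5, 0, -0.64],
  [-1.83, 0, -0.67],
  [-2.16, 0, -0.67],
  [-2.49, 0, -0.64],
  [-2.81, 0, -0.57],
  [-3.13, 0, -0.47],
], twist=[0, 0, 0, 0, 0, 0, 0, 0, 0, 0], grip=[224, 224, 224, 224, 224, 224, 224, 224, 224, 224])

```text
clock: 66.35
ee_pos: [541.2, -246.6, 51.7]
tcp_rot: [[0.927, 0.376, 0.002], [0.376, -0.927, 0.001], [0.002, -0.0, -1.0]]
force: [3.4, 5.5, 2.4]
gripper_width: 12.7
```

apply_moves([
  [-0.3, 0, 0.13],
  [-0.59, 0, 0.28],
  [-0.86, 0, 0.47],
  [-0.86, 0, 0.47],
  [-0.86, 0, 0.47],
], twist=[0, 0, 0, 0, 0], grip=[224, 224, 224, 224, 224])

```text
clock: 66.85
ee_pos: [532.1, -250.1, 48.1]
tcp_rot: [[0.927, 0.376, 0.0], [0.376, -0.927, 0.001], [0.001, -0.0, -1.0]]
force: [-0.5, 5.7, 8.9]
gripper_width: 12.5
```

```bash
python3 -c "
from h import *
W=get_image('wrist');cv2.imwrite('pics/w38.png',cv2.resize(W[100:350,200:430],None,fx=2.4,fy=2.4,interpolation=2))
go(550-20*.928,-243.3-20*.374,46.3,-68)
"
```

```text
ee [ 532.1 -250.1   48.1] head -67.9 j6 0.73 F [-1.4  5.6  7.5] w 12.8 t 66.9 -> d(cm) [-0.09  0.04  0.18] twist 0.002
```

View pics/w38.png

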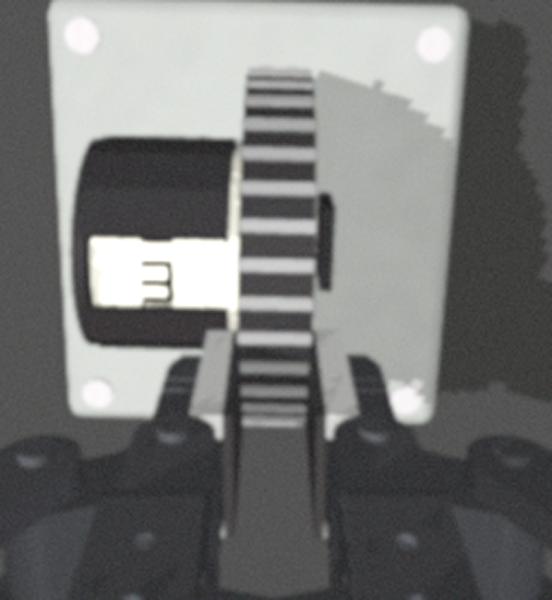

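It shows 3, slightly toward −x, at about 1.8 rad. Fourth stroke next.

apply_moves([
  [0, 0, 0],
  [0, 0, 0],
  [0.2, 0, -0.4],
  [0.6, 0, -0.7],
  [1.2, 0, -0.9],
  [2, 0, -1],
  [2.8, 0, -0.9],
  [3.4, 0, -0.7],
  [3.9, 0, -0.3],
  [4, 0, 0],
], twist=[0, 0, 0, 0, 0, 0, 0, 0, 0, 0], grip=[200, 180, 165, 165, 165, 165, 165, 165, 165, 165])

```text
clock: 67.9
ee_pos: [570.1, -235.1, 44.8]
tcp_rot: [[0.926, 0.377, -0.0], [0.377, -0.926, 0.0], [-0.0, -0.0, -1.0]]
force: [-0.1, -0.5, -0.1]
gripper_width: 30.1
```

apply_moves([
  [0, 0, 0],
  [0, 0, 0],
  [0, 0, 0],
  [0, 0, 0],
  [0, 0, 0],
  [0, 0, 0],
  [0, 0, 0],
  [0, 0, 0],
], twist=[0, 0, 0, 0, 0, 0, 0, 0], grip=[165, 185, 200, 210, 216, 220, 224, 224])

```text
clock: 68.7
ee_pos: [569.6, -235.6, 45.7]
tcp_rot: [[0.927, 0.376, 0.0], [0.376, -0.927, 0.0], [0.0, -0.0, -1.0]]
force: [-0.8, 0.4, 1.8]
gripper_width: 13.1
```

apply_moves([
  [-0.27, 0, -0.19],
  [-0.56, 0, -0.34],
  [-0.87, 0, -0.47],
  [-1.18, 0, -0.57],
  [-1.5, 0, -0.64],
  [-1.83, 0, -0.67],
  [-2.16, 0, -0.67],
  [-2.49, 0, -0.64],
  [-2.81, 0, -0.57],
  [-3.13, 0, -0.47],
], twist=[0, 0, 0, 0, 0, 0, 0, 0, 0, 0], grip=[224, 224, 224, 224, 224, 224, 224, 224, 224, 224])

```text
clock: 69.7
ee_pos: [541.3, -246.6, 51.7]
tcp_rot: [[0.927, 0.376, 0.002], [0.376, -0.927, 0.001], [0.003, -0.0, -1.0]]
force: [3.3, 5.3, 2.7]
gripper_width: 12.8
```

apply_moves([
  [-0.3, 0, 0.13],
  [-0.59, 0, 0.28],
  [-0.86, 0, 0.47],
  [-0.86, 0, 0.47],
  [-0.86, 0, 0.47],
], twist=[0, 0, 0, 0, 0], grip=[224, 224, 224, 224, 224])

```text
clock: 70.2
ee_pos: [532.1, -250.1, 48.1]
tcp_rot: [[0.927, 0.376, 0.0], [0.376, -0.927, 0.001], [0.0, -0.0, -1.0]]
force: [-1.4, 5.1, 8.4]
gripper_width: 12.6
```

```bash
python3 -c "
from h import *
W=get_image('wrist');cv2.imwrite('pics/w39.png',cv2.resize(W[100:350,200:430],None,fx=2.4,fy=2.4,interpolation=2))
go(550-20*.928,-243.3-20*.374,46.3,-68)
"
```

```text
ee [ 532.2 -250.1   48.2] head -67.9 j6 0.73 F [-1.6  4.1  9.1] w 13.1 t 70.2 -> d(cm) [-0.09  0.04  0.19] twist 0.002
```

View pics/w39.png

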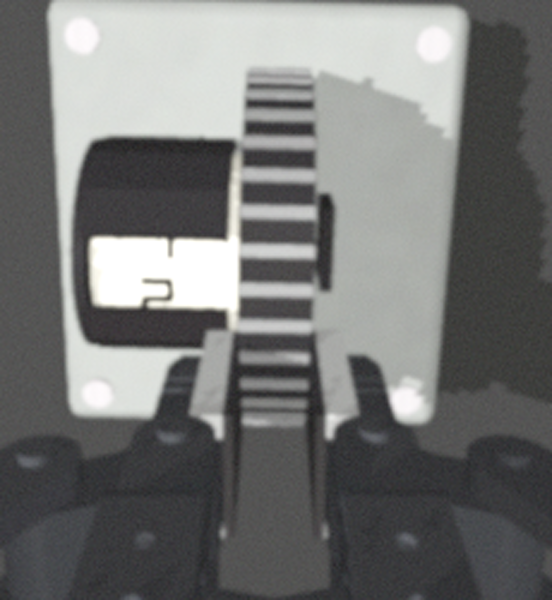

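The window is midway between 1 and 2, at about 0.95 rad. Fifth stroke next.

apply_moves([
  [0, 0, 0],
  [0, 0, 0],
  [0.2, 0, -0.4],
  [0.6, 0, -0.7],
  [1.2, 0, -0.9],
  [2, 0, -1],
  [2.8, 0, -0.9],
  [3.4, 0, -0.7],
  [3.9, 0, -0.3],
  [4, 0, 0],
], twist=[0, 0, 0, 0, 0, 0, 0, 0, 0, 0], grip=[200, 180, 165, 165, 165, 165, 165, 165, 165, 165])

```text
clock: 71.25
ee_pos: [570.1, -235.1, 44.7]
tcp_rot: [[0.926, 0.377, -0.001], [0.377, -0.926, 0.0], [-0.0, -0.001, -1.0]]
force: [0.6, 0.1, 0.8]
gripper_width: 29.7
```

apply_moves([
  [0, 0, 0],
  [0, 0, 0],
  [0, 0, 0],
  [0, 0, 0],
  [0, 0, 0],
  [0, 0, 0],
  [0, 0, 0],
  [0, 0, 0],
], twist=[0, 0, 0, 0, 0, 0, 0, 0], grip=[165, 185, 200, 210, 216, 220, 224, 224])

```text
clock: 72.05
ee_pos: [569.7, -235.5, 45.7]
tcp_rot: [[0.927, 0.376, 0.0], [0.376, -0.927, 0.0], [0.0, -0.0, -1.0]]
force: [-1.7, -0.1, 2.3]
gripper_width: 12.9
```

apply_moves([
  [-0.27, 0, -0.19],
  [-0.56, 0, -0.34],
  [-0.87, 0, -0.47],
  [-1.18, 0, -0.57],
  [-1.5, 0, -0.64],
  [-1.83, 0, -0.67],
  [-2.16, 0, -0.67],
  [-2.49, 0, -0.64],
  [-2.81, 0, -0.57],
  [-3.13, 0, -0.47],
], twist=[0, 0, 0, 0, 0, 0, 0, 0, 0, 0], grip=[224, 224, 224, 224, 224, 224, 224, 224, 224, 224])

```text
clock: 73.05
ee_pos: [541.4, -246.6, 51.7]
tcp_rot: [[0.927, 0.376, 0.002], [0.376, -0.927, 0.001], [0.003, -0.0, -1.0]]
force: [4.6, 6.0, 2.7]
gripper_width: 12.7
```

apply_moves([
  [-0.3, 0, 0.13],
  [-0.59, 0, 0.28],
  [-0.86, 0, 0.47],
  [-0.86, 0, 0.47],
  [-0.86, 0, 0.47],
], twist=[0, 0, 0, 0, 0], grip=[224, 224, 224, 224, 224])

```text
clock: 73.55
ee_pos: [532.4, -250.0, 48.2]
tcp_rot: [[0.927, 0.376, 0.001], [0.376, -0.927, 0.001], [0.001, -0.0, -1.0]]
force: [-1.4, 5.6, 8.4]
gripper_width: 13.3
```

```bash
python3 -c "
from h import *
W=get_image('wrist');cv2.imwrite('pics/w40.png',cv2.resize(W[100:350,200:430],None,fx=2.4,fy=2.4,interpolation=2))
go(550-20*.928,-243.3-20*.374,46.3,-68)
"
```

```text
ee [ 532.4 -250.    48.2] head -67.9 j6 0.73 F [-0.4  5.   8.9] w 13.0 t 73.6 -> d(cm) [-0.12  0.03  0.19] twist 0.002
```

View pics/w40.png

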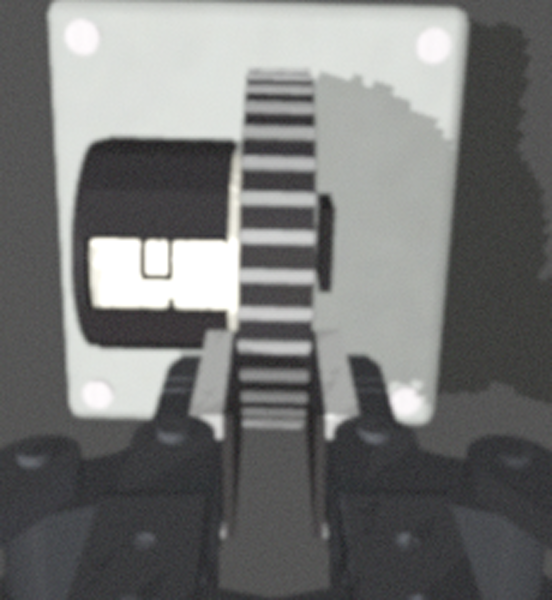

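0 is in the window but about 15 px (~0.15 rad) high. I'll continue this pinch a little further.

apply_moves([
  [-0.13, 0, 0.1],
  [-0.26, 0, 0.21],
  [-0.38, 0, 0.33],
  [-0.48, 0, 0.43],
  [-0.48, 0, 0.43],
  [-0.48, 0, 0.43],
], twist=[0, 0, 0, 0, 0, 0], grip=[224, 224, 224, 224, 224, 224])

```text
clock: 74.2
ee_pos: [527.0, -252.1, 44.3]
tcp_rot: [[0.926, 0.377, -0.001], [0.377, -0.926, 0.0], [-0.001, -0.001, -1.0]]
force: [-4.5, 4.3, 12.4]
gripper_width: 13.1
```

```bash
python3 -c "
from h import *
W=get_image('wrist');cv2.imwrite('pics/w41.png',cv2.resize(W[140:280,220:340],None,fx=5,fy=4.2,interpolation=2))
go(550-20*.928,-243.3-20*.374,46.3,-68)
"
```

```text
ee [ 527.  -252.1   44.3] head -67.9 j6 0.72 F [-4.3  5.3 13.2] w 12.7 t 74.2 -> d(cm) [ 0.46  0.04 -0.2 ] twist 0.002
```

View pics/w41.png

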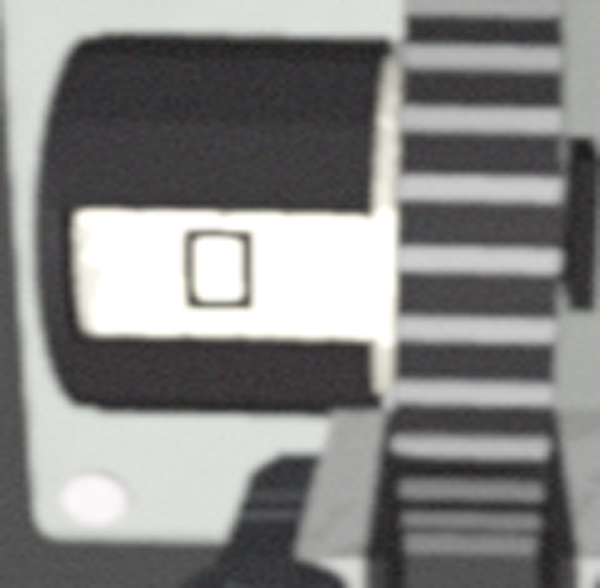

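The 0 is at rows 232–306 and the window at 210–340. It looks about 6 px high, which matches the parallax from the camera's +x position. Releasing gently.

apply_moves([
  [0, 0, 0],
  [0, 0, 0],
  [0, 0, 0],
  [0, 0, 0],
  [0, 0, 0],
  [0, 0, -1],
  [0, 0, -3],
  [0, 0, -6],
  [0, 0, -8],
  [0, 0, -8],
], twist=[0, 0, 0, 0, 0, 0, 0, 0, 0, 0], grip=[218, 210, 195, 175, 165, 165, 165, 165, 165, 165])

```text
clock: 75.25
ee_pos: [530.4, -253.5, 124.9]
tcp_rot: [[0.926, 0.376, 0.007], [0.376, -0.926, -0.003], [0.005, 0.006, -1.0]]
force: [-0.1, -0.4, 0.2]
gripper_width: 30.2
```

apply_moves([
  [-2, 0, 0],
  [-4, 0, 0],
  [-5, 0, 1],
  [-5, 0, 3],
  [-5, 0, 4],
  [-5, 0, 4],
  [-5, 0, 4],
], twist=[0, 0, 0, 0, 0, 0, 0], grip=[165, 165, 165, 165, 165, 165, 165])

```text
clock: 75.95
ee_pos: [482.3, -271.1, 80.8]
tcp_rot: [[0.926, 0.377, -0.0], [0.377, -0.926, 0.0], [-0.0, -0.0, -1.0]]
force: [-0.5, 0.0, 0.3]
gripper_width: 30.0
```

```bash
python3 -c "
from h import *
W=get_image('wrist');S=get_image('scene'); 
cv2.imwrite('pics/w42.png',cv2.resize(W[40:200,200:360],None,fx=3.7,fy=3.7,interpolation=2))
cv2.imwrite('pics/s42.png',S)
K,R,t=P('wrist'); print((-R.T@t).round())
go(550,-243.3,46.3,-68)
for k,b in ((1,6),(3,10),(4,14),(5,18),('dock',0)): print(k,fitrim('scene',S,k,(597,-37),base=b,span=6))
"
```

```text
[ 547. -244.  248.]
ee [ 482.7 -271.3   81.7] head -67.9 j6 0.65 F [0.1 0.9 0.9] w 30.1 t 76.0 -> d(cm) [ 7.29 -0.06  3.54] twist 0.002
1 (array([596.56560171, -38.72404066]), np.float64(34.213550997047236))
3 (array([596.31103182, -38.238244  ]), np.float64(31.938229792815818))
4 (array([596.79036953, -38.97128617]), np.float64(33.42983065959157))
5 (array([596.70700342, -38.88914575]), np.float64(49.798329854489054))
dock (array([596.84274373, -37.34576536]), np.float64(53.57437483648482))
```

View pics/w42.png

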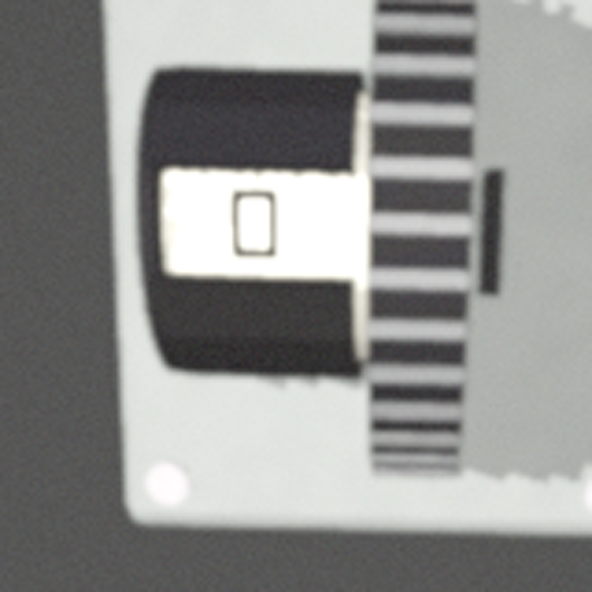

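View pics/s42.png

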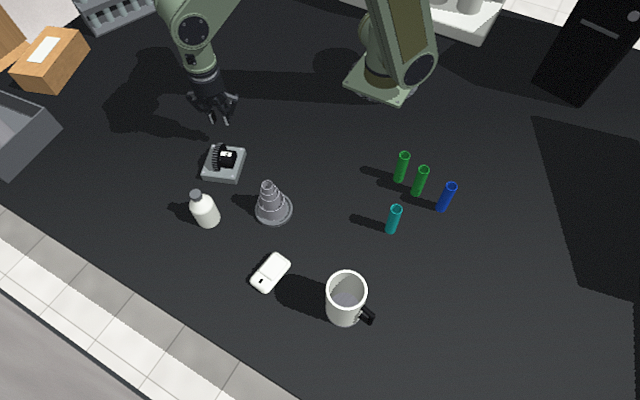

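From straight above, the 0 (rows 192–256) sits centred in the window (rows 170–277). The nest is unchanged and the arm is clear, so I'm handing in.

```bash
python3 -c "
from h import *
print(finish_job(), observe()['clock'])"
```

```text
the job is handed in; nothing more can be done
the job is handed in; nothing more can be done
```

The nest is in the dish and the counter shows 0. I handed the job in at about 76 s; no verdict was reported.

**Cups:** Four were there (cup1, cup3, cup4 and cup5); cup2 was absent. I nested them in that order and left the coloured look-alikes alone.
- All four rims measured within about 1 mm of each other and within 2 mm of the dish centre.
- Cup3, cup4 and cup5 each met contact at about the height expected for a seated cup. Cup1 showed no clear contact force when I let go, but it then sat level in the dish.

**Counter:** It started near 7, at about 4.26 rad. I rolled it down in five pinched strokes plus a short correction. In the last view from straight above, the 0 was centred in its window.

**What went wrong or disagreed:**
- **Cup3:** my first grip failed, tilting the cup with one finger inside it. It settled back upright in place, and a slower, gentler grip worked.
- **Cup4:** my first attempt closed the jaws above the rim.
- **Finger length:** touching the wheel top showed the closed fingertips end about 24 mm short of the stated tool point. I used that for the counter; for cup4's second grip and cup5 I had used a rough 20–25 mm read from the images.
- **Cameras:** the views disagreed with each other by 1–2 mm, within their stated calibration.
- **Bystanders:** the flask, bottle and mouse look unmoved in the last picture. I compared them only by eye.

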